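Charge the ball mill and hold its bayonet cap locked

TASK

Tip all six steel balls from the scoop into the grinding jar of the mill and set the empty scoop down upright on the bench. Then fit the jar's bayonet cap: lower it with its bar pointing at the two gaps in the jar's rim, push it fully home against the spring and, keeping it pushed down, twist it a quarter turn clockwise (seen from above) as far as the sprung collar goes. The spring lifts the cap again as soon as it is no longer pushed, so the program finishes while still gripping the cap, pushed home and turned; leave the flask, the bowl and the dish alone.

Things in the scene. Friction and masses are not known exactly. Their poses are not given: they have to be found in the camera images.
- mill: Ball mill, fixed to the bench: round white base 156 mm across, 34 mm high, grey 112 mm disc on it, then a grey sleeve (94 mm across, top at 78 mm) and the upright steel grinding jar. Origin at the centre of its underside on the bench, z up. Two black marks on the base lie on its +x and -x axis, in line with the two gaps in the jar's rim.
- jar_mouth (a point): Centre of the jar's mouth, level with the rim top, 110 mm above the bench; axes as the mill's. Jar 52 mm across inside, 58 mm outside, 62 mm deep. Two rim segments (radius 36 mm, 5 mm thick, 80 degrees wide each) stand out at +y and -y; the 100 degree gaps between them lie at +x and -x. 6 mm below the rim top the neck is ringed by the sprung black collar.
- seat (a joint): How far the sprung collar is pushed down, m: 0 free; 0.004 lets the cap's lugs just pass under the rim segments; about 0.007 with the cap fully home (its disc resting on the rim, a firm stop). Spring force 5.6 N at the start, 10.5 N at 0.007.
- collar (a joint): Clockwise turn (from above) of the black collar, radius 30 to 44 mm, rad: 0 free, stop at 1.2. The cap's lugs push its two dogs (4 mm high, 36 to 50 degrees clockwise of +x and -x), met after 16 degrees of cap turn from exact alignment; friction may turn it sooner. The cap then stops about 85 degrees from alignment. Sprung back: 0.04 N m at the start, 0.14 N m at the stop.
- cap: Loose aluminium cap, right way up on the bench: 83 mm across, 18 mm high, black bar on top along x, 56 mm long, 16 mm thick, from 18 to 52 mm up. Origin at the centre of its underside, z up. Two lugs inside the skirt (5 mm high, 40 degrees wide, inner radius 31.5 mm) at +x and -x, under the bar's ends; alike after half a turn. Some 160 g. Fully home its underside is 13 mm below the rim top.
- cap_grip (a point): Middle of the cap's bar, 42 mm above the cap's underside; axes as the cap's. Grip the bar across its thickness, fingertips above the disc (18 mm up). The cap has 2.5 mm play round the rim and enters with its x axis from 12 degrees clockwise to 26 degrees counterclockwise of the mill's x axis (or half a turn on).
- scoop: Loose aluminium scoop holding the balls, upright on the bench. Origin under the centre of its cup, z up. Cup 62 by 40 mm outside, 36 mm high, walls 3 mm. At -x it opens into a chute, 34 mm wide inside, climbing at 35 degrees to the lip. Straight black handle to +x: x = 30 to 118 mm, 14 mm wide (y), 16 mm high, centre 28 mm up. About 160 g without balls.
- scoop_grip (a point): Place to grip the scoop's handle (across its width), 78 mm from the cup's centre, 28 mm above the underside; same axes as the scoop.
- scoop_lip (a point): Middle of the pouring lip at the end of the chute, at x = -66 mm, 29 mm above the underside. The balls start to run out when the lip end is tipped down by more than 35 degrees; 55 to 65 degrees empties it.
- flask: Bystander: clear bottle with a yellow screw cap, 60 mm across, 122 mm high; origin under its centre.
- bowl: Bystander: white plastic bowl, 110 mm across, 45 mm high; origin under its centre.
- dish: Bystander: shallow clear dish, 86 mm across, 14 mm high; origin under its centre.
- ball0_center (a point): Centre of steel ball 1 of 6, 15 mm in diameter, 14 g; all alike, in the scoop at the start.
- ball1_center (a point): Centre of steel ball 2 of 6, 15 mm in diameter, 14 g; all alike, in the scoop at the start.
- ball2_center (a point): Centre of steel ball 3 of 6, 15 mm in diameter, 14 g; all alike, in the scoop at the start.
- ball3_center (a point): Centre of steel ball 4 of 6, 15 mm in diameter, 14 g; all alike, in the scoop at the start.
- ball4_center (a point): Centre of steel ball 5 of 6, 15 mm in diameter, 14 g; all alike, in the scoop at the start.
- ball5_center (a point): Centre of steel ball 6 of 6, 15 mm in diameter, 14 g; all alike, in the scoop at the start.
There are look-alikes about, which are no part of the job. What is shaped like the scoop but pink or red is not meant.

How it is judged:
On the way, in this order (a step that is already met when the one before it is completed fails the run):
1. all six balls are in the jar (horizontal distance between each of ball0_center, ball1_center, ball2_center, ball3_center, ball4_center, ball5_center and jar_mouth below 0.027 m and z of each of ball0_center, ball1_center, ball2_center, ball3_center, ball4_center, ball5_center in the frame of jar_mouth below -0.005 m), for 0.2 s.
2. the cap is on the jar, pushed home and turned against the spring, in the fingers (horizontal distance between cap and jar_mouth below 0.005 m and z of cap in the frame of jar_mouth below -0.011 m and angle between cap's own z axis and vertical below 0.1 rad and value of joint seat above 0.005 m and value of joint collar above 1 rad and angle between the y axis of cap and the x axis of jar_mouth, either way round below 0.45 rad and contact force between the fingers and cap above 2 N), for 0.2 s.
At the end, for the whole second after the job is handed in: Balls in jar; scoop let go, at rest, upright (0.1 rad) on the bench; cap centred (5 mm), level (0.1 rad), underside 11 mm or more below the rim, bar within 0.45 rad of square to the gaps, collar down over 5 mm and turned over 1.0 rad, fingers still holding the cap (all of step 1 and all of step 2 and height (world z) of scoop below 0.006 m and angle between scoop's own z axis and vertical below 0.1 rad and contact force between the fingers and scoop below 0.1 N and linear speed of scoop below 0.02 m/s); the arm keeps its last pose, push and grip.
It fails at once if the flask is moved more than 20 mm (distance of flask from where it was at the start of the episode above 0.02 m).
It fails at once if the bowl is moved more than 20 mm (distance of bowl from where it was at the start of the episode above 0.02 m).
It fails at once if the dish is moved more than 20 mm (distance of dish from where it was at the start of the episode above 0.02 m).
It also fails if it takes over 72 s, if anything falls off the work surface, if the arm or the gripper's body presses on something with over 40 N, if the wrist force passes 120 N, or if a joint passes its speed limit or range.

ROBOT

A 6-joint arm with a two-finger parallel gripper is mounted at the origin on the work surface. World frame = base frame: x ahead of the robot, y to its left, z up, the work surface at z = 0. Lengths are in m, angles in rad, forces in N, time in s.
With the tool pointing down it reaches from about 0.2 to 0.875 m from the base axis. Payload 3.4 kg.
Tool frame: the origin (TCP) lies at the very end of the fingers, on their centre line; the grasp point (between the pads) lies 19 mm behind it; x points along the fingers, y is the direction in which the jaws open and shut, and the axes are right-handed (so a half turn about x gives the same grasp; the last joint's range is limited). The gripper opens to 94 mm and grips with 3 to 60 N. Pads are 16 mm wide; open, the fingers measure 119 mm over their backs; the gripper's body (75 mm by 177 mm) begins 78 mm behind the grasp point.
Start: joints at [1.129, 0.276, 1.505, -0, 1.361, -0.121], TCP at [0.181, 0.546, 0.205] pointing down, gripper open.
Joint ranges: [-2.89, 2.89], [-0.75, 2.08], [0.22, 2.7], [-1.18, 4.32], [0.11, 2.71], [-2.7, 2.7]. Speed limits (rad/s): [2.57, 2.57, 3.14, 3.14, 3.14, 3.14].

INTERFACE

Orientations are given as a unit quaternion [w, x, y, z].
In Python, from cell import monitor, vision, workorder gives the robot as it stands. The module is installed in compiled form; this text tells all that it offers.
- The arm moves only by the tool move_arm, never from a script. Its argument "motion" is a list of rows, each an object of numbers: "tx", "ty", "tz": the shift along the tool's x, y, z in mm; "wx", "wy", "wz": the turn, a rotation vector about the tool's x, y, z in rad; "fingers": the finger opening in mm, from 0 to 94. A call has 1 to 12 rows; each row shifts and turns the commanded pose from where the row before left it, along the tool's axes as they then stand; what a row does not reach is not made up. A row lasts 1/12 s, in which the tool goes at most 41.7 mm and 7.16 degrees, less where a joint would pass 70% of its speed; a pose out of reach is approached as far as the arm can. A call is refused whole if a number of a shift passes 41.7 or a number of a turn 0.125, either way. A call with a gripper value outside its range is refused whole. The fingers move at their own pace and stop on an object; "newtons" is the grip in N (left out, the last holds). Time passes only in rows, so rows that do not move let the fingers close. It gives the time, the measured TCP pose, the force and the opening at its end, in the units of the state.
- monitor.state(): the state, without advancing time (a new reading comes with each control period).
- vision.get_image(name): name is "side" or "top"; returns a dict with "image" (420x560x3 uint8, red, green, blue), "range_z" (420x560 float32, m along the optical axis (not along the pixel's ray), 0 where there is no reading), "vertical_fov" (degrees; the focal length in pixels is half the picture's height over the tangent of half this angle, whatever the lens; pixels are square), "cx", "cy" (the principal point, pixels), "R" (3x3) and "t" (3): a world point X has camera coordinates R X + t. Camera axes: x right, y down, z forward; pixel columns grow to the right and rows downward; lengths in m; the calibration is good to about 2 mm. A picture is of the moment at which its call begins.
- workorder.finish_job(): hands the job in, once; it reports no verdict.
The state is a dict: "t": time; "joints": joint angles; "joint_velocities": joint speeds; "joint_efforts": joint torques, N m; "tool_pos": TCP position; "orientation": TCP orientation; "force": force on the tool from outside, world axes, zero at the start; "ft_torque": the same for the moment, N m; "width": finger opening in m.
Only numpy, scipy, OpenCV 4.12 (cv2) and the standard library are available. Lean on these libraries where they do the work, as an engineer would, in place of code of your own. Each camera call takes 0.05 s, during which the arm holds its last target.

## Working session

There is one attempt and no reset: what is moved stays moved. The work goes in short steps, Python scripts to look and compute and a tool call to move; the robot and the scene stay as the last step left them, time stands still between calls to the robot, and variables do not carry over. Pictures are saved under pics/ and viewed, and the job is handed in when it is done.

Besides the shell and the picture viewer there is one more tool, called after "Request:" as name([rows], argument=value, ...), one row to a line, values as JSON. move_arm: Moves the arm, as the interface text tells. Its arguments: {"type":"object","properties":{"motion":{"type":"array"},"newtons":{"type":"number"}},"required":["motion"]}

```bash
mkdir -p pics; python3 - <<'E'
from cell import monitor, vision, workorder
import cv2, pickle
s=monitor.state();print(s)
for n in("side","top"):
    d=vision.get_image(n);cv2.imwrite(f"pics/{n}0.png",d["image"][:,:,::-1]);pickle.dump(d,open(f"{n}0.pkl","wb"))
    print(n,d["vertical_fov"],d["cx"],d["cy"],d["R"],d["t"])
E
```

```text
{'t': 0.0, 'joints': array([ 1.12900716e+00,  2.76573928e-01,  1.50609275e+00, -3.81034493e-05,
        1.36070753e+00, -1.21024152e-01]), 'joint_velocities': array([-0.0003441 , -0.00124091, -0.00190459,  0.00109119, -0.00025127,
       -0.00041492]), 'joint_efforts': array([ 6.37382782e-04, -4.04566526e+01, -2.37228245e+01,  6.99750893e-02,
        3.43354850e-02, -1.09964512e-04]), 'tool_pos': array([0.18108414, 0.54515089, 0.20463286]), 'orientation': array([ 0.69786987,  0.11231041,  0.6981944 , -0.11352792]), 'force': array([ 1.03095185,  0.68840802, -0.18688457]), 'ft_torque': array([-0.00202547, -0.02408634,  0.02912952]), 'width': 0.09421787545473109}
side 45.15974824790662 277.18723616093325 212.9572552181234 [[ 0.90833269 -0.41809678  0.01126134]
 [-0.29242233 -0.65408961 -0.69760731]
 [ 0.2990333   0.63036646 -0.7163918 ]] [-0.44706831  0.27296037  0.99239068]
top 55.318691208075236 273.73048391187433 210.7552353183435 [[ 0.00698718 -0.99968386 -0.02415271]
 [-0.98612384 -0.00288211 -0.16598636]
 [ 0.16586427  0.02497734 -0.98583222]] [0.10443299 0.54611419 0.86868232]
```

View pics/side0.png

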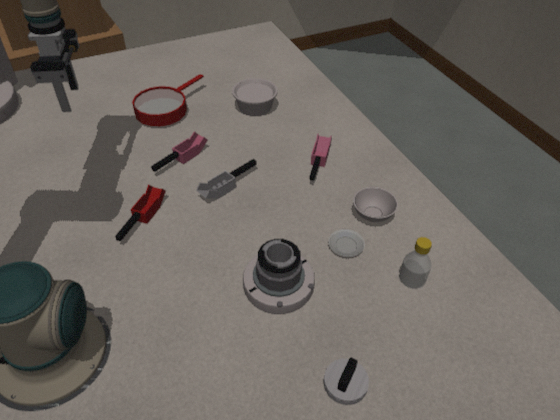

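View pics/top0.png

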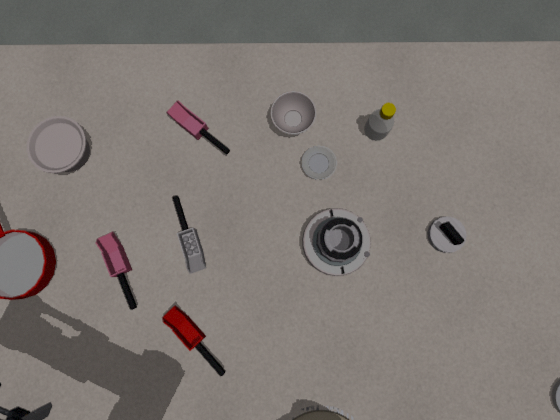

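The side view shows the aluminium scoop at (228,182), mill at (279,270) and cap at (347,378). In the top view the scoop is at (188,235), mill at (337,241) and cap at (447,234). The dish (318,163), bowl (293,114) and flask (381,120) are clear of the work line.

```bash
cat > h.py <<'E'
import numpy as np, cv2, pickle
def K(d):
    f=d["image"].shape[0]/2/np.tan(np.radians(d["vertical_fov"]/2)); return f,d["cx"],d["cy"]
def onplane(d,uv,z):
    f,cx,cy=K(d); uv=np.atleast_2d(uv).astype(float); R=np.array(d["R"]);t=np.array(d["t"])
    r=np.c_[(uv[:,0]-cx)/f,(uv[:,1]-cy)/f,np.ones(len(uv))]@R
    C=-R.T@t; k=(z-C[2])/r[:,2]; return C+r*k[:,None]
def cloud(d):
    f,cx,cy=K(d); Z=d["range_z"]; v,u=np.mgrid[:Z.shape[0],:Z.shape[1]]
    P=np.stack([(u-cx)/f*Z,(v-cy)/f*Z,Z],-1)
    return (P-np.array(d["t"]))@np.array(d["R"])
def proj(d,X):
    f,cx,cy=K(d); c=np.atleast_2d(X)@np.array(d["R"]).T+d["t"]; return np.c_[f*c[:,0]/c[:,2]+cx,f*c[:,1]/c[:,2]+cy]
E
python3 - <<'E'
from h import *
d=pickle.load(open("top0.pkl","rb"));s=pickle.load(open("side0.pkl","rb"))
im=d["image"]
for n,(a,b,c,e) in {"scoop":(160,185,80,100),"mill":(290,195,100,95),"cap":(415,205,70,60)}.items():
    cv2.imwrite(f"pics/t_{n}.png",cv2.resize(im[b:b+e,a:a+c,::-1],None,fx=6,fy=6,interpolation=cv2.INTER_NEAREST))
P=cloud(d);Q=cloud(s)
for n,(u,v) in {"scoop":(190,245),"handle":(180,210),"mill":(330,255),"rim":(330,222),"cap":(452,232),"bench":(240,200)}.items(): print(n,P[v,u])
for n,(u,v) in {"handle":(247,165),"cap":(347,375),"bench":(300,200)}.items(): print(n,Q[v,u])
g=im.max(2)
for n,(a,b,c,e) in {"scooph":(165,188,35,45),"mill":(295,200,85,85),"bar":(425,210,50,50)}.items():
    m=(g[b:b+e,a:a+c]<50).astype(np.uint8)
    k,l,st,ce=cv2.connectedComponentsWithStats(m)
    for i in range(1,k):
        if st[i,4]>5: 
            vv,uu=np.nonzero(l==i); print(n,st[i],ce[i]+[a,b],np.median(P[vv+b,uu+a],axis=0))
E
```

```text
scoop [0.46926173 0.30454137 0.01151302]
handle [0.54852854 0.32552909 0.03624233]
mill [ 0.44225446 -0.01263778  0.10580963]
rim [ 0.51205784 -0.01392578  0.10446304]
cap [ 0.49758562 -0.28951859  0.05466367]
bench [ 0.5799184   0.19032595 -0.00144831]
handle [0.55385823 0.32629114 0.0353708 ]
cap [ 0.49026107 -0.30378746  0.05188214]
bench [ 6.40531366e-01  1.81965681e-01 -6.47431567e-05]
scooph [  8   8  15  35 212] [179.90566038 212.54716981] [0.5425442  0.32560793 0.03622236]
mill [35 10  3  6 11] [331.09090909 212.72727273] [ 0.54294155 -0.02448952  0.03624026]
mill [ 25  18  42  42 561] [338.81818182 238.79857398] [ 0.47174848 -0.02928593  0.10423805]
mill [ 41  27  18  22 102] [347.81372549 234.25490196] [ 0.49103774 -0.05817831  0.07896517]
mill [21 32 15 29 55] [319.38181818 246.56363636] [0.46372731 0.00888079 0.06200605]
mill [46 67  3  7 11] [342.18181818 270.09090909] [ 0.41285253 -0.04709356  0.03574332]
bar [ 14  12  25  23 278] [451.03956835 233.12589928] [ 0.49593777 -0.29129753  0.04977482]
bar [ 3 22  5 13 17] [429.41176471 238.29411765] [ 0.48633809 -0.25475352  0.00842314]
```

```bash
python3 - <<'E'
from h import *
s=pickle.load(open("side0.pkl","rb"))["image"];
def c(im,a,b,w,h,k): return cv2.resize(im[b:b+h,a:a+w,::-1],None,fx=k,fy=k,interpolation=cv2.INTER_CUBIC)
L=[c(s,185,150,80,60,5),c(s,235,225,90,85,5)]
H=max(i.shape[0] for i in L)
t=pickle.load(open("top0.pkl","rb"))["image"]
cv2.imwrite("pics/m1.png",np.hstack([cv2.copyMakeBorder(i,0,H-i.shape[0],0,5,0) for i in [c(t,160,185,60,95,4),c(t,295,195,85,85,4),c(t,420,205,50,60,4)]][:1]) if 0 else cv2.vconcat([cv2.resize(c(t,160,185,320,100,2.5),(800,250)),np.hstack([c(s,185,150,80,60,5),c(s,240,230,80,60,5)])]))
E
```

```text
(no output)
```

View pics/m1.png

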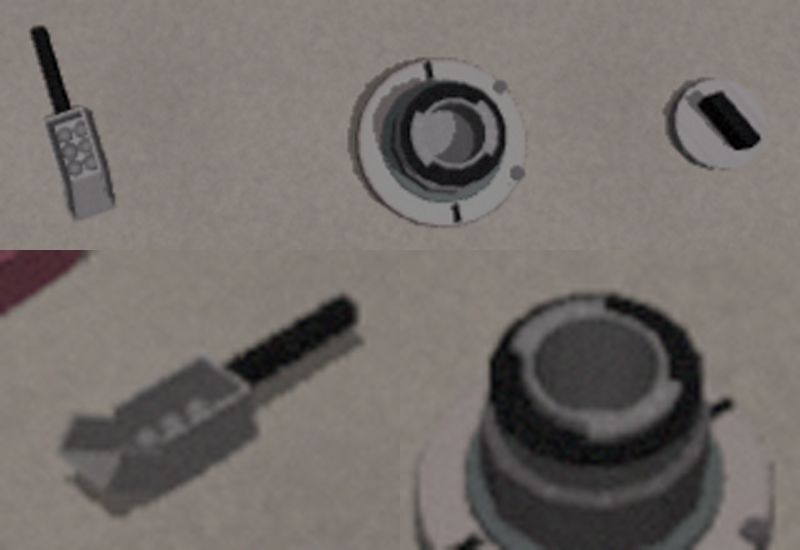

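View pics/t_mill.png

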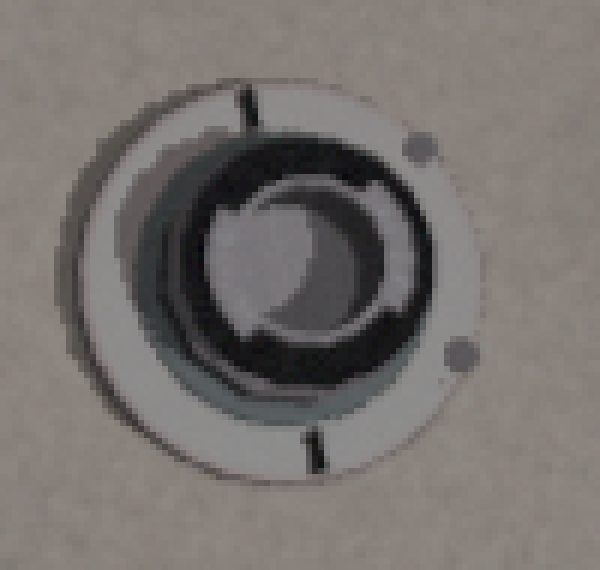

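```bash
python3 - <<'E'
from h import *
T=pickle.load(open("top0.pkl","rb"));S=pickle.load(open("side0.pkl","rb"))
def ax(p):
    c=p.mean(0); w,v=np.linalg.eigh(np.cov((p-c).T)); a=v[:,1]
    pr=(p-c)@a; pq=(p-c)@v[:,0]; return c,np.degrees(np.arctan2(a[1],a[0]))%180,(np.ptp(pr),np.ptp(pq)),c+a*(pr.max()+pr.min())/2+v[:,0]*(pq.max()+pq.min())/2
print("marks",onplane(T,[[331.09,212.73],[342.18,270.09]],.034))
for n,d,boxes in (("top",T,{"mill":(295,200,85,85),"cap":(415,205,65,60),"scoop":(165,188,50,95)}),("side",S,{"mill":(235,230,90,85),"cap":(315,345,65,70),"scoop":(190,152,72,55)})):
    P=cloud(d); g=d["image"].max(2).astype(int)
    for k,(a,b,w,h) in boxes.items():
        p=P[b:b+h,a:a+w].reshape(-1,3); q=g[b:b+h,a:a+w].ravel()
        v,u=np.mgrid[b:b+h,a:a+w]; uv=np.c_[u.ravel(),v.ravel()]
        if k=="cap":
            m=(q<50)&(p[:,2]>.044); print(n,"bar depth",ax(p[m,:2]),np.median(p[m,2]))
            print("   bar ray",ax(onplane(d,uv[m],.052)[:,:2]))
            m=(q>=50)&(p[:,2]>.012)&(p[:,2]<.03); x=p[m,:2]; print("  disc",cv2.minEnclosingCircle(x.astype(np.float32)),np.median(p[m,2]))
        if k=="scoop":
            m=(q<50)&(p[:,2]>.026); print(n,"handle",ax(p[m,:2]),np.median(p[m,2])); print("   ray36",ax(onplane(d,uv[m],.036)[:,:2]))
            m=(p[:,2]>.008)&(q>=50); print("  body",ax(p[m,:2]),np.percentile(p[m,2],95))
        if k=="mill":
            m=(p[:,2]>.097); x=p[m,:2]; print(n,"jar/collar",cv2.minEnclosingCircle(x.astype(np.float32)),np.percentile(p[m,2],[50,99]))
            m=(p[:,2]>.024)&(p[:,2]<.045);x=p[m,:2]; print("  base",cv2.minEnclosingCircle(x.astype(np.float32)),np.median(p[m,2]))
E
```

```text
marks [[ 0.54352734 -0.02497254  0.034     ]
 [ 0.41269952 -0.04768339  0.034     ]]
top jar/collar ((0.44979560375213623, 0.006969565991312265), 0.09560122340917587) [0.10517776 0.94954487]
  base ((0.47876104712486267, -0.03634392097592354), 0.07860211282968521) 0.03451542157348118
top bar depth (array([ 0.49641179, -0.29073246]), np.float64(98.30288103523792), (np.float64(0.4079587011800684), np.float64(0.07251645090884552)), array([ 0.45905718, -0.11232888])) 0.05120769151677532
   bar ray (array([ 0.49667174, -0.29219643]), np.float64(37.936128608068316), (np.float64(0.05504797106947506), np.float64(0.060487285668966294)), array([ 0.48375642, -0.27501201]))
  disc ((0.49685558676719666, -0.294410765171051), 0.04283323138952255) 0.018198482171566915
top handle (array([0.54124482, 0.32346681]), np.float64(42.49684026214504), (np.float64(0.3117868646297612), np.float64(0.09992167423789111)), array([0.47491464, 0.22642715])) 0.036263666788603474
   ray36 (array([0.54253839, 0.32570557]), np.float64(19.24620694536307), (np.float64(0.08297014975526251), np.float64(0.013924941821455008
[... 780 characters left out ...]
), array([ 0.49479695, -0.29855982]))
  disc ((0.49828770756721497, -0.29703202843666077), 0.043010227382183075) 0.018460615901787283
side handle (array([0.5418956 , 0.32241634]), np.float64(19.868388222672195), (np.float64(0.08250023112132301), np.float64(0.015068922399333084)), array([0.54107593, 0.32385341])) 0.03514680138517971
   ray36 (array([0.5410882, 0.3202652]), np.float64(19.99073323307411), (np.float64(0.08030224938703634), np.float64(0.020661493797783974)), array([0.54211678, 0.31969968]))
  body (array([0.45722794, 0.28877068]), np.float64(73.32111023184737), (np.float64(1.1268783094982928), np.float64(0.1770534909193754)), array([ 0.36153586, -0.0974114 ])) 0.03880904179577522
```

```bash
cat >> h.py <<'E'
from scipy.spatial.transform import Rotation as Ro
def rot(q): return Ro.from_quat([q[1],q[2],q[3],q[0]])
def ax(p):
    p=np.asarray(p); c=np.median(p,0); p=p[np.linalg.norm(p-c,axis=1)<.07]
    (cx,cy),(w,h),a=cv2.minAreaRect(p.astype(np.float32))
    b=cv2.boxPoints(((cx,cy),(w,h),a)); e=b[1]-b[0] if np.linalg.norm(b[1]-b[0])>np.linalg.norm(b[2]-b[1]) else b[2]-b[1]
    return np.round([cx,cy],4),round(float(np.degrees(np.arctan2(e[1],e[0]))%180),1),np.round(sorted([w,h]),4)
def blob(m,a,b,w,h):
    m=m[b:b+h,a:a+w].astype(np.uint8); k,l,st,ce=cv2.connectedComponentsWithStats(m); i=1+st[1:,4].argmax()
    v,u=np.nonzero(l==i); return u+a,v+b
E
python3 - <<'E'
from h import *
from cell import monitor
T=pickle.load(open("top0.pkl","rb"));S=pickle.load(open("side0.pkl","rb"))
s=monitor.state(); R=rot(s["orientation"]).as_matrix(); print("tool axes\n",R.round(3))
for n,d,bc,bs in (("top",T,(435,205,45,60),(165,188,50,95)),("side",S,(330,350,40,50),(190,152,72,55))):
    P=cloud(d); g=d["image"].max(2)
    u,v=blob((g<50)&(P[...,2]>.045)&(P[...,2]<.06),*bc); print(n,"bar",ax(P[v,u,:2]),ax(onplane(d,np.c_[u,v],.052)[:,:2]))
    u,v=blob((g<50)&(P[...,2]>.031)&(P[...,2]<.045),*bs); print(n,"handle",ax(P[v,u,:2]),ax(onplane(d,np.c_[u,v],.036)[:,:2]))
    u,v=blob((g>55)&(P[...,2]>.006)&(P[...,2]<.045),*bs); print(n,"body",ax(P[v,u,:2]))
E
```

```text
tool axes
 [[-0.001  0.315  0.949]
 [-0.001  0.949 -0.315]
 [-1.    -0.002 -0.   ]]
top bar (array([ 0.4978, -0.2935]), 37.9, array([0.0154, 0.0544])) (array([ 0.4972, -0.2923]), 37.2, array([0.0165, 0.0551]))
top handle (array([0.5429, 0.3267]), 19.2, array([0.0123, 0.0828])) (array([0.5431, 0.3263]), 19.1, array([0.0128, 0.083 ]))
top body (array([0.4564, 0.2977]), 19.1, array([0.0414, 0.0988]))
side bar (array([ 0.4955, -0.2976]), 37.0, array([0.016 , 0.0522])) (array([ 0.4948, -0.2986]), 37.4, array([0.0161, 0.0555]))
side handle (array([0.541 , 0.3239]), 19.0, array([0.0148, 0.0823])) (array([0.5411, 0.3224]), 19.9, array([0.0148, 0.0803]))
side body (array([0.4581, 0.2971]), 21.1, array([0.0464, 0.1062]))
```

Request:
move_arm([
  {"wx": -0.109,"tx": 10,"fingers": 50},
  {"wx": -0.109,"tx": 10,"fingers": 50},
  {"wx": -0.109,"tx": 10,"fingers": 50},
  {"wx": -0.109,"tx": 10,"fingers": 50},
  {"wx": -0.109,"tx": 10,"fingers": 50},
  {"wx": -0.109,"tx": 10,"fingers": 50},
], newtons=40)

```text
$.motion[0]: bad value
```

Request:
move_arm([
  {"tx": 4,"ty": -29.7,"tz": 24.8},
  {"tx": 4,"ty": -29.7,"tz": 24.8},
  {"tx": 4,"ty": -29.7,"tz": 24.8},
  {"tx": 4,"ty": -29.7,"tz": 24.8},
  {"tx": 4,"ty": -29.7,"tz": 24.8},
  {"tx": 4,"ty": -29.7,"tz": 24.8},
  {"tx": 4,"ty": -29.7,"tz": 24.8},
  {"tx": 4,"ty": -29.7,"tz": 24.8},
  {"tx": 4,"ty": -29.7,"tz": 24.8},
  {"tx": 4,"ty": -29.7,"tz": 24.8},
  {"tx": 4,"ty": -29.7,"tz": 24.8},
  {},
])

```text
$.motion[0]: bad value
```

```bash
cat >> h.py <<'E'
def show():
    from cell import monitor
    s=monitor.state();R=rot(s["orientation"]).as_matrix()
    print("t",round(s["t"],2),"pos",s["tool_pos"].round(4),"y ang",np.degrees(np.arctan2(R[1,1],R[0,1])).round(2),"z ang",np.degrees(np.arctan2(R[1,2],R[0,2])).round(2),"x",R[:,0].round(3),"j",s["joints"].round(3),"F",s["force"].round(1),"M",s["ft_torque"].round(2),"w",round(s["width"],4)); return s,R
E
python3 -c "
from h import *
show()"
```

```text
t 0.1 pos [0.1811 0.5452 0.2047] y ang 71.62 z ang -18.38 x [-0.001 -0.001 -1.   ] j [ 1.129  0.277  1.506 -0.     1.361 -0.121] F [ 0.2 -0.1 -0.5] M [-0.02  0.01  0.  ] w 0.0938
```

Possibly every key is required in each row, so I'll give them all.

Request:
move_arm([
  {"tx": 10.0,"ty": 0,"tz": 0,"wx": -0.109,"wy": 0,"wz": 0,"fingers": 50},
], newtons=40)

```text
t: 0.18
tool_pos: [0.1817, 0.5466, 0.1966]
orientation: [0.704, 0.075, 0.703, -0.073]
force: [1.0, 0.6, 0.8]
width: 0.0902
```

Request:
move_arm([
  {"tx": 10,"ty": 0,"tz": 0,"wx": -0.109,"wy": 0,"wz": 0,"fingers": 50},
  {"tx": 10,"ty": 0,"tz": 0,"wx": -0.109,"wy": 0,"wz": 0,"fingers": 50},
  {"tx": 10,"ty": 0,"tz": 0,"wx": -0.109,"wy": 0,"wz": 0,"fingers": 50},
  {"tx": 10,"ty": 0,"tz": 0,"wx": -0.109,"wy": 0,"wz": 0,"fingers": 50},
  {"tx": 10,"ty": 0,"tz": 0,"wx": -0.109,"wy": 0,"wz": 0,"fingers": 50},
])

```text
t: 0.6
tool_pos: [0.1812, 0.5454, 0.1446]
orientation: [0.697, -0.119, 0.697, 0.119]
force: [-0.3, -0.6, -0.6]
width: 0.0573
```

Request:
move_arm([
  {"tx": 4,"ty": -29.7,"tz": 24.8,"wx": 0,"wy": 0,"wz": 0,"fingers": 50},
  {"tx": 4,"ty": -29.7,"tz": 24.8,"wx": 0,"wy": 0,"wz": 0,"fingers": 50},
  {"tx": 4,"ty": -29.7,"tz": 24.8,"wx": 0,"wy": 0,"wz": 0,"fingers": 50},
  {"tx": 4,"ty": -29.7,"tz": 24.8,"wx": 0,"wy": 0,"wz": 0,"fingers": 50},
  {"tx": 4,"ty": -29.7,"tz": 24.8,"wx": 0,"wy": 0,"wz": 0,"fingers": 50},
  {"tx": 4,"ty": -29.7,"tz": 24.8,"wx": 0,"wy": 0,"wz": 0,"fingers": 50},
  {"tx": 4,"ty": -29.7,"tz": 24.8,"wx": 0,"wy": 0,"wz": 0,"fingers": 50},
  {"tx": 4,"ty": -29.7,"tz": 24.8,"wx": 0,"wy": 0,"wz": 0,"fingers": 50},
  {"tx": 4,"ty": -29.7,"tz": 24.8,"wx": 0,"wy": 0,"wz": 0,"fingers": 50},
  {"tx": 4,"ty": -29.7,"tz": 24.8,"wx": 0,"wy": 0,"wz": 0,"fingers": 50},
  {"tx": 4,"ty": -29.7,"tz": 24.8,"wx": 0,"wy": 0,"wz": 0,"fingers": 50},
  {"tx": 0,"ty": 0,"tz": 0,"wx": 0,"wy": 0,"wz": 0,"fingers": 50},
])

```text
t: 1.6
tool_pos: [0.5522, 0.322, 0.1]
orientation: [0.699, -0.117, 0.697, 0.115]
force: [0.2, 0.9, -0.5]
width: 0.0498
```

```bash
python3 -c "
from h import *
show()"
```

```text
t 1.6 pos [0.5522 0.322  0.1   ] y ang 108.81 z ang 18.81 x [ 0.003 -0.002 -1.   ] j [ 0.421  0.44   1.521 -0.004  1.178 -1.476] F [ 0.2  0.9 -0.5] M [ 0.05  0.   -0.02] w 0.0498
```

Request:
move_arm([
  {"tx": 15,"ty": 2,"tz": -1.5,"wx": -0.003,"wy": 0,"wz": 0,"fingers": 50},
  {"tx": 15,"ty": 2,"tz": -1.5,"wx": -0.003,"wy": 0,"wz": 0,"fingers": 50},
  {"tx": 15,"ty": 2,"tz": -1.5,"wx": 0,"wy": 0,"wz": 0,"fingers": 50},
  {"tx": 0,"ty": 0,"tz": 0,"wx": 0,"wy": 0,"wz": 0,"fingers": 50},
  {"tx": 0,"ty": 0,"tz": 0,"wx": 0,"wy": 0,"wz": 0,"fingers": 50},
])

```text
t: 2.02
tool_pos: [0.5386, 0.3302, 0.0556]
orientation: [0.696, -0.12, 0.698, 0.119]
force: [1.1, -0.1, -0.0]
width: 0.0499
```

```bash
python3 -c "
from h import *
show()
from cell import vision
d=vision.get_image('side');P=cloud(d)
cv2.imwrite('pics/a1.png',cv2.resize(d['image'][110:230,160:320,::-1],None,fx=5,fy=5))
print(proj(d,[[.5458,.3263,.028]]))
"
```

```text
t 2.02 pos [0.5386 0.3302 0.0556] y ang 109.45 z ang 19.45 x [-0.002 -0.001 -1.   ] j [ 0.44   0.472  1.59   0.     1.082 -1.471] F [ 1.1 -0.1 -0. ] M [ 0.01 -0.02 -0.  ] w 0.0499
[[244.27617553 167.92388776]]
```

View pics/a1.png

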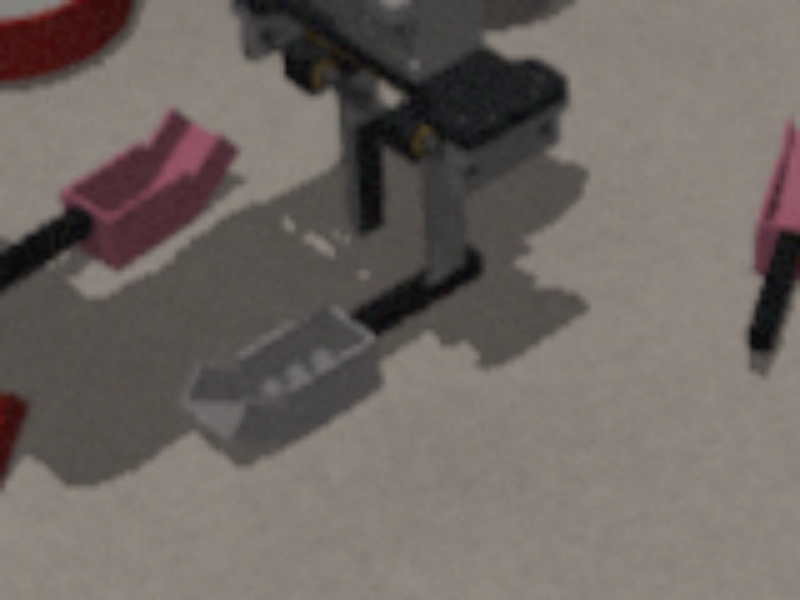

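The side view shows open fingers straddling the handle above (440,260 in the crop). The earlier reading was a swing, so I correct back and descend.

Request:
move_arm([
  {"tx": 15.5,"ty": -2,"tz": 2,"wx": 0,"wy": 0,"wz": 0,"fingers": 50},
  {"tx": 15.5,"ty": -2,"tz": 2,"wx": 0,"wy": 0,"wz": 0,"fingers": 50},
  {"tx": 15.5,"ty": -2,"tz": 1.5,"wx": 0,"wy": 0,"wz": 0,"fingers": 50},
  {"tx": 0,"ty": 0,"tz": 0,"wx": 0,"wy": 0,"wz": 0,"fingers": 50},
  {"tx": 0,"ty": 0,"tz": 0,"wx": 0,"wy": 0,"wz": 0,"fingers": 50},
  {"tx": 0,"ty": 0,"tz": 0,"wx": 0,"wy": 0,"wz": 0,"fingers": 50},
  {"tx": 0,"ty": 0,"tz": 0,"wx": 0,"wy": 0,"wz": 0,"fingers": 50},
])

```text
t: 2.65
tool_pos: [0.5479, 0.3272, 0.0116]
orientation: [0.698, -0.119, 0.696, 0.12]
force: [0.1, -0.5, 0.1]
width: 0.0498
```

```bash
python3 -c "
from h import *
show()
"
```

```text
t 2.65 pos [0.5479 0.3272 0.0116] y ang 109.44 z ang 19.44 x [ 0.003  0.001 -1.   ] j [ 0.429  0.522  1.628  0.     0.989 -1.481] F [ 0.1 -0.5  0.1] M [ 0.07  0.06 -0.01] w 0.0498
```

Request:
move_arm([
  {"tx": 1.5,"ty": 0,"tz": 0,"wx": 0,"wy": 0,"wz": 0,"fingers": 30},
  {"tx": 0,"ty": 0,"tz": 0,"wx": 0,"wy": 0,"wz": 0,"fingers": 20},
  {"tx": 0,"ty": 0,"tz": 0,"wx": 0,"wy": 0,"wz": 0,"fingers": 10},
  {"tx": 0,"ty": 0,"tz": 0,"wx": 0,"wy": 0,"wz": 0,"fingers": 0},
  {"tx": 0,"ty": 0,"tz": 0,"wx": 0,"wy": 0,"wz": 0,"fingers": 0},
  {"tx": 0,"ty": 0,"tz": 0,"wx": 0,"wy": 0,"wz": 0,"fingers": 0},
  {"tx": 0,"ty": 0,"tz": 0,"wx": 0,"wy": 0,"wz": 0,"fingers": 0},
  {"tx": 0,"ty": 0,"tz": 0,"wx": 0,"wy": 0,"wz": 0,"fingers": 0},
  {"tx": 0,"ty": 0,"tz": 0,"wx": 0,"wy": 0,"wz": 0,"fingers": 0},
], newtons=50)

```text
t: 3.4
tool_pos: [0.547, 0.3267, 0.0086]
orientation: [0.697, -0.119, 0.697, 0.119]
force: [-0.1, 0.0, 0.7]
width: 0.0132
```

```bash
python3 -c "
from h import *
s,R=show()
"
```

```text
t 3.4 pos [0.547  0.3267 0.0086] y ang 109.43 z ang 19.43 x [ 0.  0. -1.] j [ 0.429  0.525  1.631  0.     0.986 -1.481] F [-0.1  0.   0.7] M [ 0.15  0.05 -0.02] w 0.0132
```

Request:
move_arm([
  {"tx": -8,"ty": 0,"tz": 0,"wx": 0,"wy": 0,"wz": 0,"fingers": 0},
  {"tx": -16,"ty": 0,"tz": 0,"wx": 0,"wy": 0,"wz": 0,"fingers": 0},
  {"tx": -24,"ty": 0,"tz": 0,"wx": 0,"wy": 0,"wz": 0,"fingers": 0},
  {"tx": -24,"ty": 0,"tz": 0,"wx": 0,"wy": 0,"wz": 0,"fingers": 0},
  {"tx": -24,"ty": 0,"tz": 0,"wx": 0,"wy": 0,"wz": 0,"fingers": 0},
  {"tx": -24,"ty": 0,"tz": 0,"wx": 0,"wy": 0,"wz": 0,"fingers": 0},
  {"tx": -24,"ty": 0,"tz": 0,"wx": 0,"wy": 0,"wz": 0,"fingers": 0},
  {"tx": -24,"ty": 0,"tz": 0,"wx": 0,"wy": 0,"wz": 0,"fingers": 0},
  {"tx": -16,"ty": 0,"tz": 0,"wx": 0,"wy": 0,"wz": 0.05,"fingers": 0},
  {"tx": -8,"ty": 0,"tz": 0,"wx": 0,"wy": 0,"wz": 0.05,"fingers": 0},
  {"tx": 0,"ty": 0,"tz": 0,"wx": 0,"wy": 0,"wz": 0,"fingers": 0},
  {"tx": 0,"ty": 0,"tz": 0,"wx": 0,"wy": 0,"wz": 0,"fingers": 0},
])

```text
t: 4.4
tool_pos: [0.5473, 0.3252, 0.2006]
orientation: [0.69, -0.084, 0.702, 0.153]
force: [-0.2, -0.4, -2.8]
width: 0.0137
```

```bash
python3 -c "
from h import *
s,R=show()
print(R.round(4))
from cell import vision
L=[]
for n in ('side','top'):
    d=vision.get_image(n);pickle.dump(d,open(n+'1.pkl','wb'))
    L.append(d['image'][:,:,::-1])
c=cv2.resize(L[0][60:210,150:300],None,fx=2.66,fy=2.66),cv2.resize(L[1][150:300,100:250],None,fx=2.66,fy=2.66)
cv2.imwrite('pics/a2.png',np.hstack(c))
"
```

```text
t 4.4 pos [0.5473 0.3252 0.2006] y ang 109.34 z ang 19.34 x [-0.033  0.093 -0.995] j [ 0.366  0.363  1.393  0.101  1.384 -1.561] F [-0.2 -0.4 -2.8] M [ 0.07 -0.21  0.02] w 0.0137
[[-3.250e-02 -3.296e-01  9.435e-01]
 [ 9.320e-02  9.389e-01  3.312e-01]
 [-9.951e-01  9.870e-02  2.000e-04]]
```

View pics/a2.png

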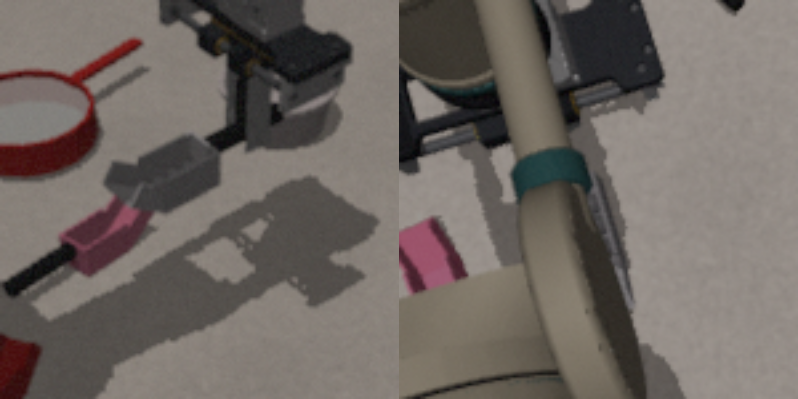

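```bash
cat >> h.py <<'E'
from scipy.optimize import least_squares
PAR=[.549,.43,.157,.39,.069]
B=np.array([[0,-1,0],[0,0,-1],[1,0,0]]).T  # columns: tool x=frame z, y=-x, z=-y
B=np.c_[[0,0,1],[-1,0,0],[0,-1,0]].astype(float)
def fk(q,par=PAR):
    L1,L2,h,Lt,o=par; a=q[1]+q[2]; Z=Ro.from_euler
    R=(Z('z',q[0])*Z('y',a)*Z('z',q[3])*Z('y',q[4])*Z('z',q[5])).as_matrix()@B
    p=np.array([L1*np.sin(q[1])+L2*np.sin(a),o,h+L1*np.cos(q[1])+L2*np.cos(a)])
    return Z('z',q[0]).apply(p)+Lt*R[:,0],R
def ik(p,R,q0,par=PAR):
    def f(q):
        a,b=fk(q,par); return np.r_[(a-p)*5,Ro.from_matrix(b@R.T).as_rotvec(),(q-q0)*1e-5]
    r=least_squares(f,q0); return r.x,np.abs(f(r.x)).max()
LO=[-2.89,-.75,.22,-1.18,.11,-2.7];HI=[2.89,2.08,2.7,4.32,2.71,2.7]
def chk(q): return [i+1 for i in range(6) if not LO[i]+.03<q[i]<HI[i]-.03]
E
python3 - <<'E'
from h import *
D=[([1.129,.277,1.506,0,1.361,-.121],[.1811,.5452,.2047]),([.429,.525,1.631,0,.986,-1.481],[.547,.3267,.0086]),([.366,.363,1.393,.101,1.384,-1.561],[.5473,.3252,.2006]),([.44,.472,1.59,0,1.082,-1.471],[.5386,.3302,.0556])]
r=least_squares(lambda x:np.concatenate([fk(q,x)[0]-p for q,p in D]),PAR); print(r.x,np.abs(r.fun).max()); print(fk(D[2][0])[1].round(3))
S=pickle.load(open("side1.pkl","rb"))
R=fk(D[2][0])[1]; print("lip px",proj(S,np.array(D[2][1])+R@[-.0204,0,-.1453]))
par=r.x; M=np.array([.4782,-.0368,.110]); 
for psi in range(-60,121,15):
    out=[];q=None;ok=True
    for th in (0,30,45,60,65):
        c,s=np.cos(np.radians(psi)),np.sin(np.radians(psi)); z0=np.array([c,s,0]);x0=np.array([0,0,-1.]);y=np.array([-s,c,0]);t=np.radians(th)
        z=z0*np.cos(t)-x0*np.sin(t); x=x0*np.cos(t)+z0*np.sin(t); Rt=np.c_[x,y,z]
        lip=M+[0,0,.012]+z0*.012
        p=lip-Rt@[-.0204,0,-.1453]
        if q is None: q=np.array([-.2,.3,1.6,0,1.2,-(np.radians(psi+90)+.2)])
        q,e=ik(p,Rt,q,par); out.append((th,q.round(2).tolist(),round(e,4),chk(q)))
    print(psi,out[0][1:],out[3][1:],out[4][3])
E
```

```text
[0.54414294 0.43430042 0.16193002 0.38788248 0.06941511] 0.005967725071809538
[[-0.033 -0.329  0.944]
 [ 0.093  0.939  0.331]
 [-0.995  0.099 -0.   ]]
lip px [[193.90849393 131.96104212]]
-60 ([-0.42, 0.35, 1.66, -0.0, 1.13, -0.94], np.float64(0.0), []) ([0.25, 0.1, 2.15, -1.28, 1.06, 0.53], np.float64(0.0), [4]) [4]
-45 ([-0.36, 0.39, 1.6, -0.0, 1.15, -1.15], np.float64(0.0), []) ([0.18, -0.01, 2.26, -1.46, 0.8, 0.47], np.float64(0.0), [4]) [4]
-30 ([-0.3, 0.42, 1.55, -0.0, 1.17, -1.34], np.float64(0.0), []) ([0.04, -0.11, 2.36, -1.71, 0.48, 0.47], np.float64(0.0), [4]) [4]
-15 ([-0.23, 0.44, 1.53, -0.0, 1.18, -1.54], np.float64(0.0), []) ([-0.18, -0.18, 2.41, 0.47, -0.15, -2.0], np.float64(0.0), [5]) [5]
0 ([-0.17, 0.44, 1.52, 0.0, 1.18, -1.74], np.float64(0.0), []) ([-0.43, -0.2, 2.42, 1.79, 0.38, -3.6], np.float64(0.0), [6]) [6]
15 ([-0.1, 0.43, 1.54, 0.0, 1.17, -1.94], np.float64(0.0), []) ([-0.63, -0.15, 2.38, 1.49, 0.74, -3.58], np.float64(0.0), [6]) [6]
30 ([-0.04, 0.4, 1.58, 0.0, 1.16, -2.14], np.float64(0.0), []) ([-0.73, -0.05, 2.31, 1.31, 1.02, -3.66], np.float64(0.0), [6]) [6]
45 ([0.01, 0.37, 1.63, 0.0, 1.14, -2.35], np.float64(0.0), []) ([-0.76, 0.05, 2.2, 1.16, 1.23, -3.75], np.float64(0.0), [6]) [6]
60 ([0.05, 0.32, 1.7, 0.0, 1.12, -2.56], np.float64(0.0), []) ([-0.75, 0.16, 2.08, 1.03, 1.41, -3.82], np.float64(0.0), [6]) [6]
75 ([0.09, 0.26, 1.78, 0.0, 1.1, -2.79], np.float64(0.0), [6]) ([-0.7, 0.26, 1.95, 0.9, 1.57, -3.89], np.float64(0.0), [6]) [6]
90 ([0.11, 0.2, 1.87, 0.0, 1.08, -3.04], np.float64(0.0), [6]) ([-0.64, 0.35, 1.82, 0.78, 1.72, -3.97], np.float64(0.0), [6]) [6]
105 ([0.1, 0.13, 1.96, 0.0, 1.06, -3.3], np.float64(0.0), [6]) ([-0.57, 0.42, 1.69, 0.65, 1.86, -4.07], np.float64(0.0), [6]) [6]
120 ([0.07, 0.05, 2.04, 0.0, 1.05, -3.59], np.float64(0.0), [6]) ([-0.49, 0.49, 1.58, 0.52, 1.98, -4.18], np.float64(0.0), [6]) [6]
```

```bash
sed -i 's/^PAR=.*/PAR=[.5441,.4343,.1619,.3879,.0694]/' h.py; python3 - <<'E'
from h import *
M=np.array([.4782,-.0368,.110]); 
for psi in range(-240,-55,15):
    out=[];q=None
    for th in (0,15,30,45,58,65):
        c,s=np.cos(np.radians(psi)),np.sin(np.radians(psi)); z0=np.array([c,s,0]);x0=np.array([0,0,-1.]);y=np.array([-s,c,0]);t=np.radians(th)
        z=z0*np.cos(t)-x0*np.sin(t); x=x0*np.cos(t)+z0*np.sin(t); Rt=np.c_[x,y,z]
        p=M+[0,0,.012]+z0*.012-Rt@[-.0204,0,-.1453]
        if q is None: q=np.array([-.2,.3,1.6,0,1.2,-(np.radians(psi+90)+.2)])
        q,e=ik(p,Rt,q); out.append((q.round(2).tolist(),round(e,4),chk(q)))
    print(psi,out[0],out[4],out[5])
E
```

```text
-240 ([0.07, 0.05, 2.04, 0.0, 1.05, 2.69], np.float64(0.0), [6]) ([-0.48, 0.47, 1.6, 0.51, 1.96, 2.1], np.float64(0.0), []) ([-0.51, 0.55, 1.55, 0.55, 2.05, 2.09], np.float64(0.0), [])
-225 ([0.01, -0.02, 2.11, 0.0, 1.05, 2.37], np.float64(0.0), []) ([-0.4, 0.52, 1.51, 0.37, 2.06, 1.96], np.float64(0.0), []) ([-0.42, 0.6, 1.45, 0.4, 2.16, 1.96], np.float64(0.0), [])
-210 ([-0.08, -0.07, 2.16, 0.0, 1.05, 2.01], np.float64(0.0), []) ([-0.32, 0.56, 1.44, 0.21, 2.13, 1.79], np.float64(0.0), []) ([-0.33, 0.65, 1.37, 0.23, 2.24, 1.8], np.float64(0.0), [])
-195 ([-0.2, -0.11, 2.19, -0.0, 1.06, 1.63], np.float64(0.0), []) ([-0.23, 0.58, 1.41, 0.03, 2.16, 1.6], np.float64(0.0), []) ([-0.24, 0.67, 1.33, 0.03, 2.28, 1.6], np.float64(0.0), [])
-180 ([-0.33, -0.12, 2.2, -0.0, 1.06, 1.24], np.float64(0.0), []) ([-0.15, 0.59, 1.4, -0.15, 2.16, 1.4], np.float64(0.0), []) ([-0.14, 0.67, 1.32, -0.17, 2.27, 1.4], np.float64(0.0), [])
-165 ([-0.44, -0.09, 2.18, -0.0, 1.05, 0.87], np.float64(0.0), []) ([-0.07, 0.57, 1.42, -0.33, 2.11, 1.22], np.float64(0.0), []) ([-0.05, 0.66, 1.35, -0.36, 2.22, 1.21], n
[... 632 characters left out ...]
oat64(0.0), []) ([0.2, 0.36, 1.77, -0.86, 1.61, 0.71], np.float64(0.0), []) ([0.26, 0.43, 1.75, -0.92, 1.7, 0.77], np.float64(0.0), [])
-90 ([-0.52, 0.24, 1.82, -0.0, 1.09, -0.52], np.float64(0.0), []) ([0.24, 0.28, 1.89, -0.98, 1.43, 0.63], np.float64(0.0), []) ([0.3, 0.34, 1.89, -1.05, 1.53, 0.72], np.float64(0.0), [])
-75 ([-0.47, 0.3, 1.74, -0.0, 1.11, -0.74], np.float64(0.0), []) ([0.25, 0.19, 2.02, -1.11, 1.24, 0.55], np.float64(0.0), []) ([0.33, 0.24, 2.04, -1.19, 1.34, 0.68], np.float64(0.0), [4])
-60 ([-0.42, 0.35, 1.66, -0.0, 1.13, -0.94], np.float64(0.0), []) ([0.23, 0.09, 2.14, -1.25, 1.03, 0.48], np.float64(0.0), [4]) ([0.32, 0.13, 2.18, -1.36, 1.14, 0.65], np.float64(0.0), [4])
```

Fingers hold the handle with the scoop level-ish; the predicted lip pixel (194,132) matches the seen lip at about (191,130). For the pour, I'll yaw the scoop to -105°, which keeps every joint in range.

Request:
move_arm([
  {"tx": 0,"ty": 0,"tz": 0,"wx": 0,"wy": 0,"wz": -0.05,"fingers": 0},
  {"tx": 0,"ty": 0,"tz": 0,"wx": 0,"wy": 0,"wz": -0.05,"fingers": 0},
  {"tx": 0,"ty": 0,"tz": 0,"wx": 0.06,"wy": 0,"wz": 0,"fingers": 0},
  {"tx": 0,"ty": 0,"tz": 0,"wx": 0.1,"wy": 0,"wz": 0,"fingers": 0},
  {"tx": 0,"ty": 0,"tz": 0,"wx": 0.12,"wy": 0,"wz": 0,"fingers": 0},
  {"tx": 0,"ty": 0,"tz": 0,"wx": 0.12,"wy": 0,"wz": 0,"fingers": 0},
  {"tx": 0,"ty": 0,"tz": 0,"wx": 0.12,"wy": 0,"wz": 0,"fingers": 0},
  {"tx": 0,"ty": 0,"tz": 0,"wx": 0.12,"wy": 0,"wz": 0,"fingers": 0},
  {"tx": 0,"ty": 0,"tz": 0,"wx": 0.12,"wy": 0,"wz": 0,"fingers": 0},
  {"tx": 0,"ty": 0,"tz": 0,"wx": 0.12,"wy": 0,"wz": 0,"fingers": 0},
  {"tx": 0,"ty": 0,"tz": 0,"wx": 0.12,"wy": 0,"wz": 0,"fingers": 0},
  {"tx": 0,"ty": 0,"tz": 0,"wx": 0.12,"wy": 0,"wz": 0,"fingers": 0},
])

```text
t: 5.5
tool_pos: [0.5459, 0.3264, 0.1988]
orientation: [0.653, 0.27, 0.654, -0.272]
force: [-1.4, 1.1, -2.5]
width: 0.0133
```

Request:
move_arm([
  {"tx": 0,"ty": 0,"tz": 0,"wx": 0.12,"wy": 0,"wz": 0,"fingers": 0},
  {"tx": 0,"ty": 0,"tz": 0,"wx": 0.12,"wy": 0,"wz": 0,"fingers": 0},
  {"tx": 0,"ty": 0,"tz": 0,"wx": 0.12,"wy": 0,"wz": 0,"fingers": 0},
  {"tx": 0,"ty": 0,"tz": 0,"wx": 0.12,"wy": 0,"wz": 0,"fingers": 0},
  {"tx": 0,"ty": 0,"tz": 0,"wx": 0.12,"wy": 0,"wz": 0,"fingers": 0},
  {"tx": 0,"ty": 0,"tz": 0,"wx": 0.12,"wy": 0,"wz": 0,"fingers": 0},
  {"tx": 0,"ty": 0,"tz": 0,"wx": 0.12,"wy": 0,"wz": 0,"fingers": 0},
  {"tx": 0,"ty": 0,"tz": 0,"wx": 0.1,"wy": 0,"wz": 0,"fingers": 0},
  {"tx": 0,"ty": 0,"tz": 0,"wx": 0.07,"wy": 0,"wz": 0,"fingers": 0},
  {"tx": 0,"ty": 0,"tz": 0,"wx": 0.04,"wy": 0,"wz": 0,"fingers": 0},
  {"tx": 0,"ty": 0,"tz": 0,"wx": 0,"wy": 0,"wz": 0,"fingers": 0},
  {"tx": 0,"ty": 0,"tz": 0,"wx": 0,"wy": 0,"wz": 0,"fingers": 0},
])

```text
t: 6.5
tool_pos: [0.546, 0.3263, 0.1992]
orientation: [-0.431, -0.559, -0.432, 0.561]
force: [0.0, -0.4, -2.1]
width: 0.0135
```

```bash
python3 - <<'E'
from h import *
s,R=show()
M=np.array([.4782,-.0368,.110]); z0=np.r_[R[:2,2],0];z0/=np.linalg.norm(z0); off=np.array([-.0204,0,-.1453])
tgt=M+[0,0,.035]+z0*.012  # lip, level
D=tgt-(s["tool_pos"]+R@off); print("level-> lip shift world",D.round(4),"tool mm",(R.T@D*1e3).round(1))
print(s["joints"].round(2))
E
```

```text
t 6.5 pos [0.546  0.3263 0.1992] y ang -14.78 z ang -104.78 x [-0.003 -0.002 -1.   ] j [ 0.43   0.373  1.375 -0.     1.397  0.688] F [ 0.  -0.4 -2.1] M [-0.27  0.18  0.02] w 0.0135
level-> lip shift world [-0.108  -0.5153 -0.0743] tool mm [ 75.3  27.2 525.6]
[ 0.43  0.37  1.37 -0.    1.4   0.69]
```

Request:
move_arm([
  {"tx": 3.2,"ty": 1.6,"tz": 12,"wx": 0,"wy": 0,"wz": 0,"fingers": 0},
  {"tx": 3.2,"ty": 1.6,"tz": 25,"wx": 0,"wy": 0,"wz": 0,"fingers": 0},
  {"tx": 3.2,"ty": 1.6,"tz": 36,"wx": 0,"wy": 0,"wz": 0,"fingers": 0},
  {"tx": 3.2,"ty": 1.6,"tz": 36,"wx": 0,"wy": 0,"wz": 0,"fingers": 0},
  {"tx": 3.2,"ty": 1.6,"tz": 36,"wx": 0,"wy": 0,"wz": 0,"fingers": 0},
  {"tx": 3.2,"ty": 1.6,"tz": 36,"wx": 0,"wy": 0,"wz": 0,"fingers": 0},
  {"tx": 3.2,"ty": 1.6,"tz": 36,"wx": 0,"wy": 0,"wz": 0,"fingers": 0},
  {"tx": 3.2,"ty": 1.6,"tz": 36,"wx": 0,"wy": 0,"wz": 0,"fingers": 0},
  {"tx": 3.2,"ty": 1.6,"tz": 36,"wx": 0,"wy": 0,"wz": 0,"fingers": 0},
  {"tx": 3.2,"ty": 1.6,"tz": 36,"wx": 0,"wy": 0,"wz": 0,"fingers": 0},
])

```text
t: 7.33
tool_pos: [0.4774, 0.0059, 0.1681]
orientation: [-0.431, -0.56, -0.431, 0.561]
force: [0.6, -1.1, -2.8]
width: 0.0138
```

Request:
move_arm([
  {"tx": 3.2,"ty": 1.6,"tz": 36,"wx": 0,"wy": 0,"wz": 0,"fingers": 0},
  {"tx": 3.2,"ty": 1.6,"tz": 36,"wx": 0,"wy": 0,"wz": 0,"fingers": 0},
  {"tx": 3.2,"ty": 1.6,"tz": 36,"wx": 0,"wy": 0,"wz": 0,"fingers": 0},
  {"tx": 3.2,"ty": 1.6,"tz": 36,"wx": 0,"wy": 0,"wz": 0,"fingers": 0},
  {"tx": 3.2,"ty": 1.6,"tz": 30,"wx": 0,"wy": 0,"wz": 0,"fingers": 0},
  {"tx": 3.2,"ty": 1.6,"tz": 18,"wx": 0,"wy": 0,"wz": 0,"fingers": 0},
  {"tx": 3.2,"ty": 1.6,"tz": 8,"wx": 0,"wy": 0,"wz": 0,"fingers": 0},
  {"tx": 0,"ty": 0,"tz": 0,"wx": 0,"wy": 0,"wz": 0,"fingers": 0},
  {"tx": 0,"ty": 0,"tz": 0,"wx": 0,"wy": 0,"wz": 0,"fingers": 0},
  {"tx": 0,"ty": 0,"tz": 0,"wx": 0,"wy": 0,"wz": 0,"fingers": 0},
])

```text
t: 8.17
tool_pos: [0.4383, -0.1869, 0.146]
orientation: [0.431, 0.561, 0.432, -0.56]
force: [0.9, -0.5, -3.7]
width: 0.0136
```

```bash
python3 - <<'E'
from h import *
from cell import vision
s,R=show()
off=np.array([-.0204,0,-.1453]); lip=s["tool_pos"]+R@off; print("lip",lip.round(4),"vs mouth",(lip-[.4782,-.0368,.110]).round(4))
L=[]
for n in ('side','top'):
    d=vision.get_image(n);pickle.dump(d,open(n+'2.pkl','wb')); print(n,proj(d,[lip,[.4782,-.0368,.11]]).round(1))
    L.append(d['image'][:,:,::-1])
c=cv2.resize(L[0][190:310,200:350],None,fx=2.66,fy=2.66),cv2.resize(L[1][180:300,280:430],None,fx=2.66,fy=2.66)
cv2.imwrite('pics/a3.png',np.hstack(c))
E
```

```text
t 8.17 pos [ 0.4383 -0.1869  0.146 ] y ang -14.84 z ang -104.84 x [-0.     0.001 -1.   ] j [-5.500e-01  1.720e-01  1.802e+00  1.000e-03  1.168e+00 -2.910e-01] F [ 0.9 -0.5 -3.7] M [-0.29  0.14  0.02] w 0.0136
lip [ 0.4755 -0.0465  0.1666] vs mouth [-0.0027 -0.0097  0.0566]
side [[280.4 237.6]
 [279.1 252.3]]
top [[350.7 236.2]
 [341.5 237.7]]
```

View pics/a3.png

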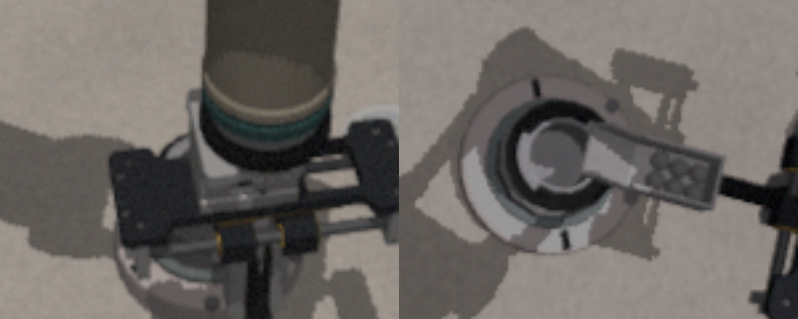

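The top view shows all six balls in the cup and the lip edge at pixel (351,236), matching the prediction. I'll lower and tilt part-way, below the 35° run-out.

Request:
move_arm([
  {"tx": 10,"ty": 0,"tz": 0,"wx": 0,"wy": 0,"wz": 0,"fingers": 0},
  {"tx": 10,"ty": 0,"tz": 0,"wx": 0,"wy": 0,"wz": 0,"fingers": 0},
  {"tx": -8.7,"ty": 0,"tz": 1,"wx": 0,"wy": -0.06,"wz": 0,"fingers": 0},
  {"tx": -17.5,"ty": 0,"tz": 1.4,"wx": 0,"wy": -0.12,"wz": 0,"fingers": 0},
  {"tx": -17.5,"ty": 0,"tz": 1.4,"wx": 0,"wy": -0.12,"wz": 0,"fingers": 0},
  {"tx": -17.5,"ty": 0,"tz": 1.4,"wx": 0,"wy": -0.12,"wz": 0,"fingers": 0},
  {"tx": 0,"ty": 0,"tz": 0,"wx": 0,"wy": 0,"wz": 0,"fingers": 0},
  {"tx": 0,"ty": 0,"tz": 0,"wx": 0,"wy": 0,"wz": 0,"fingers": 0},
  {"tx": 0,"ty": 0,"tz": 0,"wx": 0,"wy": 0,"wz": 0,"fingers": 0},
])

```text
t: 9.02
tool_pos: [0.4391, -0.1833, 0.1859]
orientation: [-0.511, -0.431, -0.333, 0.665]
force: [-0.6, -1.3, -3.6]
width: 0.0134
```

```bash
cat > lip.py <<'E'
from h import *
from cell import vision
import sys
s,R=show()
off=np.array([-.0204,0,-.1453]); lip=s["tool_pos"]+R@off; M=np.array([.4782,-.0368,.11]); print("vs mouth",(lip-M).round(4),"tilt",np.degrees(np.arcsin(R[2,2])).round(1))
z0=np.r_[R[:2,2],0];z0/=np.linalg.norm(z0); D=M+z0*float(sys.argv[2])+[0,0,float(sys.argv[3])]-lip; print("need tool mm",(R.T@D*1e3).round(1))
L=[]
for n in ('side','top'):
    d=vision.get_image(n);pickle.dump(d,open(n+'3.pkl','wb')); print(n,proj(d,[lip,M]).round(1))
    L.append(d['image'][:,:,::-1])
c=cv2.resize(L[0][190:310,200:350],None,fx=2.66,fy=2.66),cv2.resize(L[1][180:300,280:430],None,fx=2.66,fy=2.66)
cv2.imwrite('pics/%s.png'%sys.argv[1],np.hstack(c))
E
python3 lip.py a4 .012 .010
```

```text
t 9.02 pos [ 0.4391 -0.1833  0.1859] y ang -14.81 z ang -104.77 x [-0.105 -0.392 -0.914] j [-0.208  0.174  1.783 -0.443  1.242  0.208] F [-0.6 -1.3 -3.6] M [ 0.1   0.01 -0.03] w 0.0134
vs mouth [-0.0031 -0.0101  0.0356] tilt 24.0
need tool mm [23.9  0.4 -9.1]
side [[280.1 244.8]
 [279.1 252.3]]
top [[349.2 237.5]
 [341.5 237.7]]
```

View pics/a4.png

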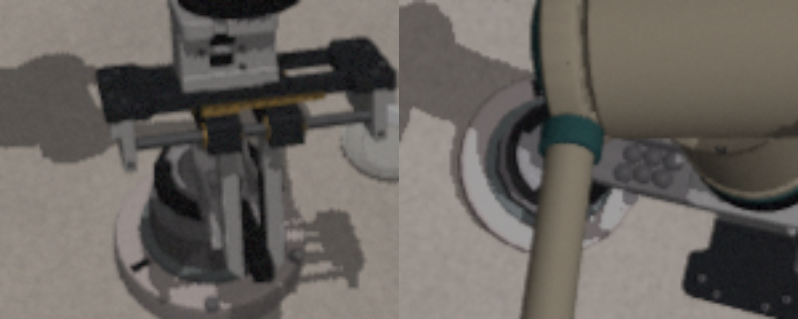

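Request:
move_arm([
  {"tx": 8,"ty": 0.1,"tz": -3,"wx": 0,"wy": 0,"wz": 0,"fingers": 0},
  {"tx": 8,"ty": 0.1,"tz": -3,"wx": 0,"wy": 0,"wz": 0,"fingers": 0},
  {"tx": 8,"ty": 0.1,"tz": -3,"wx": 0,"wy": 0,"wz": 0,"fingers": 0},
  {"tx": 0,"ty": 0,"tz": 0,"wx": 0,"wy": 0,"wz": 0,"fingers": 0},
  {"tx": -8.8,"ty": 0,"tz": 1,"wx": 0,"wy": -0.06,"wz": 0,"fingers": 0},
  {"tx": -8.8,"ty": 0,"tz": 1,"wx": 0,"wy": -0.06,"wz": 0,"fingers": 0},
  {"tx": -8.8,"ty": 0,"tz": 1,"wx": 0,"wy": -0.06,"wz": 0,"fingers": 0},
  {"tx": -8.8,"ty": 0,"tz": 1,"wx": 0,"wy": -0.06,"wz": 0,"fingers": 0},
  {"tx": -8.8,"ty": 0,"tz": 1,"wx": 0,"wy": -0.06,"wz": 0,"fingers": 0},
  {"tx": -8.8,"ty": 0,"tz": 1,"wx": 0,"wy": -0.06,"wz": 0,"fingers": 0},
])

```text
t: 9.95
tool_pos: [0.4457, -0.1629, 0.2089]
orientation: [-0.563, -0.305, -0.234, 0.732]
force: [-0.5, -0.8, -3.4]
width: 0.0134
```

Request:
move_arm([
  {"tx": -8.8,"ty": 0,"tz": 1,"wx": 0,"wy": -0.06,"wz": 0,"fingers": 0},
  {"tx": -8.8,"ty": 0,"tz": 1,"wx": 0,"wy": -0.06,"wz": 0,"fingers": 0},
  {"tx": -8.8,"ty": 0,"tz": 1,"wx": 0,"wy": -0.06,"wz": 0,"fingers": 0},
  {"tx": -8.8,"ty": 0,"tz": 1,"wx": 0,"wy": -0.06,"wz": 0,"fingers": 0},
  {"tx": -8.8,"ty": 0,"tz": 1,"wx": 0,"wy": -0.06,"wz": 0,"fingers": 0},
  {"tx": 0,"ty": 0,"tz": 0,"wx": 0,"wy": 0,"wz": 0,"fingers": 0},
  {"tx": 0,"ty": 0,"tz": 0,"wx": 0,"wy": 0,"wz": 0,"fingers": 0},
  {"tx": 0,"ty": 0,"tz": 0,"wx": 0,"wy": 0,"wz": 0,"fingers": 0},
  {"tx": 0,"ty": 0,"tz": 0,"wx": 0,"wy": 0,"wz": 0,"fingers": 0},
  {"tx": 0,"ty": 0,"tz": 0,"wx": 0,"wy": 0,"wz": 0,"fingers": 0},
  {"tx": 0,"ty": 0,"tz": 0,"wx": 0,"wy": 0,"wz": 0,"fingers": 0},
])

```text
t: 10.87
tool_pos: [0.4531, -0.1335, 0.2404]
orientation: [-0.591, -0.193, -0.148, 0.769]
force: [-0.7, 0.3, -1.2]
width: 0.0134
```

```bash
python3 lip.py a5 .012 .010
```

```text
t 10.87 pos [ 0.4531 -0.1335  0.2404] y ang -14.96 z ang -105.08 x [-0.227 -0.852 -0.472] j [ 0.231  0.423  1.744 -0.894  1.65   0.751] F [-0.7  0.3 -1.2] M [ 0.65 -0.07 -0.01] w 0.0134
vs mouth [-0.0026 -0.0131  0.0119] tilt 61.8
need tool mm [-0.2 -0.9 -2.3]
side [[280.8 253.4]
 [279.1 252.3]]
top [[348.8 238.4]
 [341.5 237.7]]
```

View pics/a5.png

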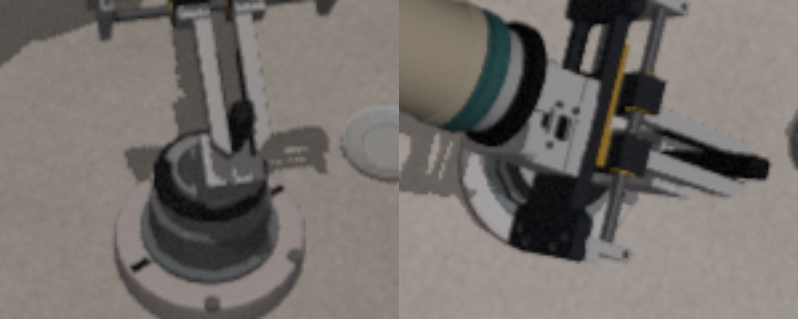

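Request:
move_arm([
  {"tx": 0,"ty": 0,"tz": 0,"wx": 0,"wy": 0,"wz": 0,"fingers": 0},
  {"tx": -9,"ty": 0,"tz": 17,"wx": 0,"wy": 0,"wz": 0,"fingers": 0},
  {"tx": -9,"ty": 0,"tz": 17,"wx": 0,"wy": 0,"wz": 0,"fingers": 0},
  {"tx": 0,"ty": 0,"tz": 10,"wx": 0,"wy": 0.12,"wz": 0,"fingers": 0},
  {"tx": 0,"ty": 0,"tz": 10,"wx": 0,"wy": 0.12,"wz": 0,"fingers": 0},
  {"tx": 0,"ty": 0,"tz": 10,"wx": 0,"wy": 0.12,"wz": 0,"fingers": 0},
  {"tx": 0,"ty": 0,"tz": 10,"wx": 0,"wy": 0.12,"wz": 0,"fingers": 0},
  {"tx": 0,"ty": 0,"tz": 10,"wx": 0,"wy": 0.12,"wz": 0,"fingers": 0},
  {"tx": 0,"ty": 0,"tz": 10,"wx": 0,"wy": 0.12,"wz": 0,"fingers": 0},
  {"tx": 0,"ty": 0,"tz": 10,"wx": 0,"wy": 0.12,"wz": 0,"fingers": 0},
  {"tx": 0,"ty": 0,"tz": 10,"wx": 0,"wy": 0.12,"wz": 0,"fingers": 0},
])

```text
t: 11.88
tool_pos: [0.4372, -0.1921, 0.3279]
orientation: [-0.457, -0.528, -0.404, 0.591]
force: [-0.0, -0.1, -2.0]
width: 0.0136
```

Request:
move_arm([
  {"tx": 0,"ty": 0,"tz": 10,"wx": 0,"wy": 0.12,"wz": 0,"fingers": 0},
  {"tx": 0,"ty": 0,"tz": 15,"wx": 0,"wy": 0,"wz": 0,"fingers": 0},
  {"tx": 0,"ty": 0,"tz": 15,"wx": 0,"wy": 0,"wz": 0,"fingers": 0},
  {"tx": 0,"ty": 0,"tz": 0,"wx": 0,"wy": 0,"wz": 0,"fingers": 0},
  {"tx": 0,"ty": 0,"tz": 0,"wx": 0,"wy": 0,"wz": 0,"fingers": 0},
])

```text
t: 12.3
tool_pos: [0.4265, -0.2309, 0.3265]
orientation: [-0.43, -0.561, -0.431, 0.561]
force: [-0.4, -0.3, -2.4]
width: 0.0135
```

```bash
python3 lip.py a6 .012 .010
```

```text
t 12.3 pos [ 0.4265 -0.2309  0.3265] y ang -15.02 z ang -105.02 x [-0.002  0.001 -1.   ] j [-0.639  0.092  1.447 -0.     1.604 -0.377] F [-0.4 -0.3 -2.4] M [-0.2   0.13  0.04] w 0.0135
vs mouth [-0.0141 -0.0537  0.2369] tilt -0.0
need tool mm [226.9   0.  -43.5]
side [[287.2 185.1]
 [279.1 252.3]]
top [[400.2 231.5]
 [341.5 237.7]]
```

View pics/a6.png

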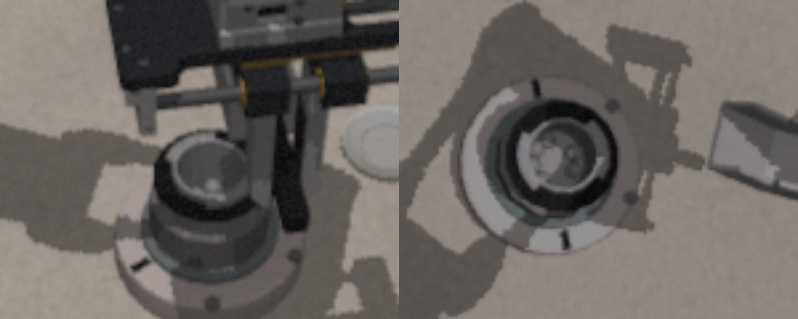

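```bash
python3 - <<'E'
from h import *
t=pickle.load(open("top3.pkl","rb"))["image"][:,:,::-1]
cv2.imwrite("pics/a7.png",np.hstack([cv2.resize(t[215:260,315:365],(390,351),interpolation=cv2.INTER_CUBIC),cv2.resize(t[205:265,385:452],(390,351),interpolation=cv2.INTER_CUBIC)]))
E
```

```text
(no output)
```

View pics/a7.png

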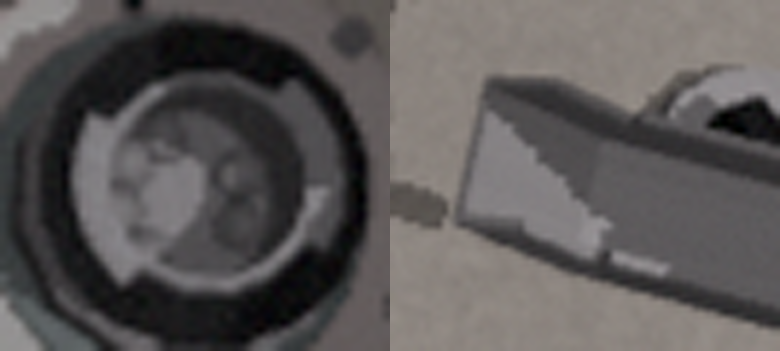

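The zoomed top view shows the balls down in the jar and an empty chute, and the cup looks empty. Next I carry the scoop to the clear bench at +y.

Request:
move_arm([
  {"tx": 5,"ty": -2.2,"tz": -36.8,"wx": 0,"wy": 0,"wz": 0,"fingers": 0},
  {"tx": 5,"ty": -2.2,"tz": -36.8,"wx": 0,"wy": 0,"wz": 0,"fingers": 0},
  {"tx": 5,"ty": -2.2,"tz": -36.8,"wx": 0,"wy": 0,"wz": 0,"fingers": 0},
  {"tx": 5,"ty": -2.2,"tz": -36.8,"wx": 0,"wy": 0,"wz": 0,"fingers": 0},
  {"tx": 5,"ty": -2.2,"tz": -36.8,"wx": 0,"wy": 0,"wz": 0,"fingers": 0},
  {"tx": 5,"ty": -2.2,"tz": -36.8,"wx": 0,"wy": 0,"wz": 0,"fingers": 0},
  {"tx": 5,"ty": -2.2,"tz": -36.8,"wx": 0,"wy": 0,"wz": 0,"fingers": 0},
  {"tx": 5,"ty": -2.2,"tz": -36.8,"wx": 0,"wy": 0,"wz": 0,"fingers": 0},
  {"tx": 5,"ty": -2.2,"tz": -36.8,"wx": 0,"wy": 0,"wz": 0,"fingers": 0},
  {"tx": 5,"ty": -2.2,"tz": -36.8,"wx": 0,"wy": 0,"wz": 0,"fingers": 0},
  {"tx": 0,"ty": 0,"tz": 0,"wx": 0,"wy": 0,"wz": 0,"fingers": 0},
])

```text
t: 13.32
tool_pos: [0.5, 0.1387, 0.2755]
orientation: [0.432, 0.559, 0.435, -0.558]
force: [-1.0, -0.0, -2.1]
width: 0.0135
```

Request:
move_arm([
  {"tx": 30,"ty": 0,"tz": 0,"wx": 0,"wy": 0,"wz": 0,"fingers": 0},
  {"tx": 40,"ty": 0,"tz": 0,"wx": 0,"wy": 0,"wz": 0,"fingers": 0},
  {"tx": 40,"ty": 0,"tz": 0,"wx": 0,"wy": 0,"wz": 0,"fingers": 0},
  {"tx": 40,"ty": 0,"tz": 0,"wx": 0,"wy": 0,"wz": 0,"fingers": 0},
  {"tx": 40,"ty": 0,"tz": 0,"wx": 0,"wy": 0,"wz": 0,"fingers": 0},
  {"tx": 30,"ty": 0,"tz": 0,"wx": 0,"wy": 0,"wz": 0,"fingers": 0},
  {"tx": 20,"ty": 0,"tz": 0,"wx": 0,"wy": 0,"wz": 0,"fingers": 0},
  {"tx": 10,"ty": 0,"tz": 0,"wx": 0,"wy": 0,"wz": 0,"fingers": 0},
  {"tx": 0,"ty": 0,"tz": 0,"wx": 0,"wy": 0,"wz": 0,"fingers": 0},
  {"tx": 0,"ty": 0,"tz": 0,"wx": 0,"wy": 0,"wz": 0,"fingers": 0},
  {"tx": 0,"ty": 0,"tz": 0,"wx": 0,"wy": 0,"wz": 0,"fingers": 0},
])

```text
t: 14.23
tool_pos: [0.5022, 0.1314, 0.0284]
orientation: [0.432, 0.561, 0.431, -0.559]
force: [-0.4, -0.2, -1.2]
width: 0.0136
```

```bash
python3 -c "
from h import *
s,R=show()
print(R.round(4))
"
```

```text
t 14.23 pos [0.5022 0.1314 0.0284] y ang -14.85 z ang -104.85 x [ 0.003  0.    -1.   ] j [0.122 0.357 1.882 0.    0.9   0.381] F [-0.4 -0.2 -1.2] M [-0.23  0.1  -0.04] w 0.0136
[[ 3.300e-03  9.666e-01 -2.563e-01]
 [ 5.000e-04 -2.563e-01 -9.666e-01]
 [-1.000e+00  3.000e-03 -1.300e-03]]
```

Request:
move_arm([
  {"tx": 8,"ty": 0,"tz": 0,"wx": 0,"wy": 0,"wz": 0,"fingers": 0},
  {"tx": 6,"ty": 0,"tz": 0,"wx": 0,"wy": 0,"wz": 0,"fingers": 0},
  {"tx": 3,"ty": 0,"tz": 0,"wx": 0,"wy": 0,"wz": 0,"fingers": 0},
  {"tx": 2,"ty": 0,"tz": 0,"wx": 0,"wy": 0,"wz": 0,"fingers": 0},
  {"tx": 1,"ty": 0,"tz": 0,"wx": 0,"wy": 0,"wz": 0,"fingers": 0},
  {"tx": 0,"ty": 0,"tz": 0,"wx": 0,"wy": 0,"wz": 0,"fingers": 0},
  {"tx": 0,"ty": 0,"tz": 0,"wx": 0,"wy": 0,"wz": 0,"fingers": 0},
])

```text
t: 14.82
tool_pos: [0.5008, 0.1304, 0.0079]
orientation: [0.431, 0.561, 0.431, -0.561]
force: [-3.0, -2.4, 8.0]
width: 0.0138
```

```bash
python3 -c "
from h import *
s,R=show()
from cell import vision
d=vision.get_image('side');cv2.imwrite('pics/b1.png',cv2.resize(d['image'][140:260,180:340,::-1],None,fx=4,fy=4))
"
```

```text
t 14.82 pos [0.5008 0.1304 0.0079] y ang -14.89 z ang -104.89 x [ 0. -0. -1.] j [ 0.121  0.383  1.906 -0.     0.852  0.381] F [-3.  -2.4  8. ] M [-0.2   0.53  0.09] w 0.0138
```

View pics/b1.png

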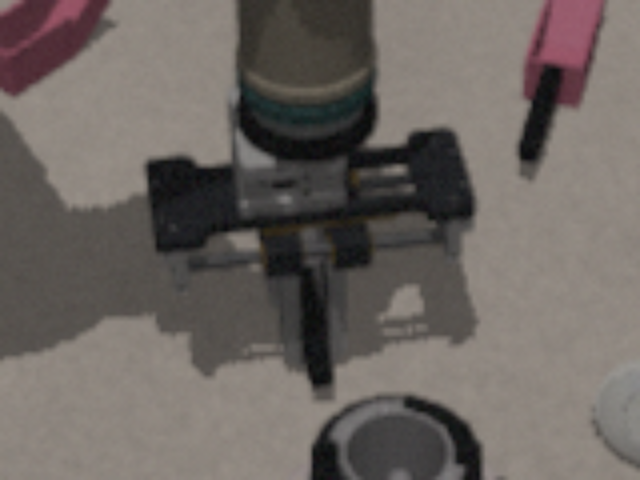

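The side view shows the scoop down on the bench behind the mill, and the force reading confirms contact. Releasing.

Request:
move_arm([
  {"tx": -0.5,"ty": 0,"tz": 0,"wx": 0,"wy": 0,"wz": 0,"fingers": 40},
  {"tx": 0,"ty": 0,"tz": 0,"wx": 0,"wy": 0,"wz": 0,"fingers": 40},
  {"tx": 0,"ty": 0,"tz": 0,"wx": 0,"wy": 0,"wz": 0,"fingers": 40},
  {"tx": 0,"ty": 0,"tz": 0,"wx": 0,"wy": 0,"wz": 0,"fingers": 40},
  {"tx": -10,"ty": 0,"tz": 0,"wx": 0,"wy": 0,"wz": 0,"fingers": 40},
  {"tx": -30,"ty": 0,"tz": 0,"wx": 0,"wy": 0,"wz": 0,"fingers": 40},
  {"tx": -40,"ty": 0,"tz": 0,"wx": 0,"wy": 0,"wz": 0,"fingers": 40},
  {"tx": -40,"ty": 0,"tz": 0,"wx": 0,"wy": 0,"wz": 0,"fingers": 40},
  {"tx": -40,"ty": 0,"tz": 0,"wx": 0,"wy": 0,"wz": 0,"fingers": 40},
  {"tx": -40,"ty": 0,"tz": 0,"wx": 0,"wy": 0,"wz": 0,"fingers": 40},
])

```text
t: 15.7
tool_pos: [0.5003, 0.1309, 0.21]
orientation: [0.431, 0.561, 0.431, -0.56]
force: [0.6, -0.6, -0.7]
width: 0.0401
```

Request:
move_arm([
  {"tx": 0,"ty": 0,"tz": 0,"wx": 0.11,"wy": 0,"wz": 0,"fingers": 45},
  {"tx": 0,"ty": 0,"tz": 0,"wx": 0.11,"wy": 0,"wz": 0,"fingers": 45},
  {"tx": 0,"ty": 0,"tz": 0,"wx": 0.11,"wy": 0,"wz": 0,"fingers": 45},
  {"tx": 0,"ty": 0,"tz": 0,"wx": 0.11,"wy": 0,"wz": 0,"fingers": 45},
  {"tx": 0,"ty": 0,"tz": 0,"wx": 0.11,"wy": 0,"wz": 0,"fingers": 45},
  {"tx": 0,"ty": 0,"tz": 0,"wx": 0.11,"wy": 0,"wz": 0,"fingers": 45},
  {"tx": 0,"ty": 0,"tz": 0,"wx": 0,"wy": 0,"wz": 0,"fingers": 45},
  {"tx": 0,"ty": 0,"tz": 0,"wx": 0,"wy": 0,"wz": 0,"fingers": 45},
])

```text
t: 16.37
tool_pos: [0.5007, 0.1309, 0.2077]
orientation: [0.227, 0.67, 0.227, -0.67]
force: [-0.2, 0.5, -0.6]
width: 0.0449
```

```bash
python3 - <<'E'
from h import *
s,R=show()
from cell import vision
D={n:vision.get_image(n) for n in('side','top')}
pickle.dump(D,open("b2.pkl","wb"))
for n,d,bc in (("top",D["top"],(435,205,45,60)),("side",D["side"],(330,350,40,50))):
    P=cloud(d); g=d["image"].max(2)
    u,v=blob((g<50)&(P[...,2]>.045)&(P[...,2]<.06),*bc); print(n,"bar",ax(P[v,u,:2]),ax(onplane(d,np.c_[u,v],.052)[:,:2]))
    a,b,w,h=bc; u,v=blob((P[...,2]>.012)&(P[...,2]<.03)&(g>=50),a-20,b-5,w+35,h+15); print("disc",cv2.minEnclosingCircle(P[v,u,:2].astype(np.float32)), "hull centre",ax(P[v,u,:2])[0])
for t in ([.4962,-.2955,.1],): 
    print("to cap tool mm",(R.T@(np.array(t)-s["tool_pos"])*1e3).round(1))
t,sd=D["top"]["image"][:,:,::-1],D["side"]["image"][:,:,::-1]
cv2.imwrite("pics/b2.png",np.hstack([t[150:300,180:360],sd[180:330,200:380]]).repeat(2,0).repeat(2,1))
E
```

```text
t 16.37 pos [0.5007 0.1309 0.2077] y ang -52.55 z ang -142.55 x [ 0.  0. -1.] j [0.121 0.188 1.62  0.    1.334 1.038] F [-0.2  0.5 -0.6] M [-0.08  0.12  0.04] w 0.0449
top bar (array([ 0.4977, -0.2932]), 36.7, array([0.0155, 0.0551])) (array([ 0.4969, -0.292 ]), 37.0, array([0.0173, 0.0551]))
disc ((0.4987791180610657, -0.294097363948822), 0.042364198714494705) hull centre [ 0.4979 -0.2937]
side bar (array([ 0.4962, -0.2972]), 36.5, array([0.0159, 0.0525])) (array([ 0.4951, -0.2982]), 37.4, array([0.016 , 0.0546]))
disc ((0.49731841683387756, -0.2962327301502228), 0.04265638440847397) hull centre [ 0.4968 -0.2972]
to cap tool mm [107.7 335.7 262.9]
```

View pics/b2.png

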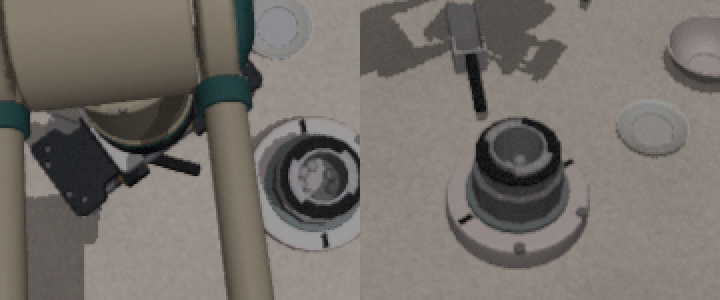

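The side view shows the scoop standing on the bench at crop (465,40), with the fingers clear. The balls are seen in the jar in the top view. Moving above the cap.

Request:
move_arm([
  {"tx": 6,"ty": 30.6,"tz": 23.8,"wx": 0,"wy": 0,"wz": 0,"fingers": 45},
  {"tx": 6,"ty": 30.6,"tz": 23.8,"wx": 0,"wy": 0,"wz": 0,"fingers": 45},
  {"tx": 6,"ty": 30.6,"tz": 23.8,"wx": 0,"wy": 0,"wz": 0,"fingers": 45},
  {"tx": 6,"ty": 30.6,"tz": 23.8,"wx": 0,"wy": 0,"wz": 0,"fingers": 45},
  {"tx": 6,"ty": 30.6,"tz": 23.8,"wx": 0,"wy": 0,"wz": 0,"fingers": 45},
  {"tx": 6,"ty": 30.6,"tz": 23.8,"wx": 0,"wy": 0,"wz": 0,"fingers": 45},
  {"tx": 6,"ty": 30.6,"tz": 23.8,"wx": 0,"wy": 0,"wz": 0,"fingers": 45},
  {"tx": 6,"ty": 30.6,"tz": 23.8,"wx": 0,"wy": 0,"wz": 0,"fingers": 45},
  {"tx": 6,"ty": 30.6,"tz": 23.8,"wx": 0,"wy": 0,"wz": 0,"fingers": 45},
  {"tx": 6,"ty": 30.6,"tz": 23.8,"wx": 0,"wy": 0,"wz": 0,"fingers": 45},
  {"tx": 6,"ty": 30.6,"tz": 23.8,"wx": 0,"wy": 0,"wz": 0,"fingers": 45},
  {"tx": 0,"ty": 0,"tz": 0,"wx": 0,"wy": 0,"wz": 0,"fingers": 45},
])

```text
t: 17.47
tool_pos: [0.4962, -0.3028, 0.1399]
orientation: [-0.226, -0.67, -0.224, 0.671]
force: [0.1, -0.1, 0.6]
width: 0.0453
```

Request:
move_arm([
  {"tx": 20,"ty": 0,"tz": 0,"wx": 0,"wy": 0,"wz": 0,"fingers": 45},
  {"tx": 20,"ty": 0,"tz": 0,"wx": 0.008,"wy": 0,"wz": 0,"fingers": 45},
  {"tx": 20,"ty": 0,"tz": 0,"wx": 0,"wy": 0,"wz": 0,"fingers": 45},
  {"tx": 10,"ty": 0,"tz": 0,"wx": 0,"wy": 0,"wz": 0,"fingers": 45},
  {"tx": 0,"ty": 0,"tz": 0,"wx": 0,"wy": 0,"wz": 0,"fingers": 45},
  {"tx": 0,"ty": 0,"tz": 0,"wx": 0,"wy": 0,"wz": 0,"fingers": 45},
  {"tx": 0,"ty": 0,"tz": 0,"wx": 0,"wy": 0,"wz": 0,"fingers": 45},
  {"tx": 0,"ty": 0,"tz": 0,"wx": 0,"wy": 0,"wz": 0,"fingers": 45},
])

```text
t: 18.13
tool_pos: [0.4974, -0.2961, 0.0727]
orientation: [0.224, 0.671, 0.223, -0.67]
force: [-0.1, -0.2, -0.4]
width: 0.0448
```

```bash
python3 - <<'E'
from h import *
s,R=show()
from cell import vision
D={n:vision.get_image(n) for n in('side','top')}
print("tool mm to grip pose",(R.T@(np.array([.4972,-.2952,.023])-s["tool_pos"])*1e3).round(1))
t,sd=D["top"]["image"][:,:,::-1],D["side"]["image"][:,:,::-1]
cv2.imwrite("pics/b3.png",np.hstack([t[180:300,380:520],sd[300:420,280:420]]).repeat(2,0).repeat(2,1))
E
```

```text
t 18.13 pos [ 0.4974 -0.2961  0.0727] y ang -53.14 z ang -143.14 x [ 0.002 -0.002 -1.   ] j [-0.657  0.383  1.697  0.     1.059  0.27 ] F [-0.1 -0.2 -0.4] M [-0.01  0.11 -0.01] w 0.0448
tool mm to grip pose [49.7 -0.9 -0.3]
```

View pics/b3.png

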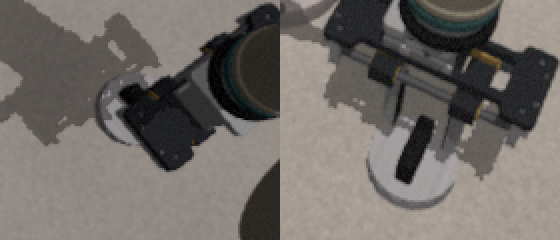

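In both views the fingers stand either side of the bar, so I descend and grip.

Request:
move_arm([
  {"tx": 15,"ty": -0.4,"tz": 0,"wx": 0,"wy": 0,"wz": 0,"fingers": 45},
  {"tx": 15,"ty": -0.4,"tz": 0,"wx": 0,"wy": 0,"wz": 0,"fingers": 45},
  {"tx": 13,"ty": 0,"tz": 0,"wx": 0,"wy": 0,"wz": 0,"fingers": 45},
  {"tx": 6.5,"ty": 0,"tz": 0,"wx": 0,"wy": 0,"wz": 0,"fingers": 45},
  {"tx": 0,"ty": 0,"tz": 0,"wx": 0,"wy": 0,"wz": 0,"fingers": 45},
  {"tx": 0,"ty": 0,"tz": 0,"wx": 0,"wy": 0,"wz": 0,"fingers": 30},
  {"tx": 0,"ty": 0,"tz": 0,"wx": 0,"wy": 0,"wz": 0,"fingers": 15},
  {"tx": 0,"ty": 0,"tz": 0,"wx": 0,"wy": 0,"wz": 0,"fingers": 5},
  {"tx": 0,"ty": 0,"tz": 0,"wx": 0,"wy": 0,"wz": 0,"fingers": 0},
  {"tx": 0,"ty": 0,"tz": 0,"wx": 0,"wy": 0,"wz": 0,"fingers": 0},
  {"tx": 0,"ty": 0,"tz": 0,"wx": 0,"wy": 0,"wz": 0,"fingers": 0},
  {"tx": 0,"ty": 0,"tz": 0,"wx": 0,"wy": 0,"wz": 0,"fingers": 0},
], newtons=50)

```text
t: 19.23
tool_pos: [0.4964, -0.2954, 0.0224]
orientation: [0.224, 0.671, 0.223, -0.671]
force: [0.3, 0.1, 3.8]
width: 0.0155
```

```bash
python3 - <<'E'
from h import *
s,R=show()
E
```

```text
t 19.23 pos [ 0.4964 -0.2954  0.0224] y ang -53.17 z ang -143.17 x [ 0.001 -0.001 -1.   ] j [-0.657  0.436  1.757  0.     0.946  0.271] F [0.3 0.1 3.8] M [-0.02  0.17  0.05] w 0.0155
```

Request:
move_arm([
  {"tx": -8,"ty": 0,"tz": 0,"wx": 0,"wy": 0,"wz": 0,"fingers": 0},
  {"tx": -20,"ty": 0,"tz": 0,"wx": -0.06,"wy": 0,"wz": 0,"fingers": 0},
  {"tx": -20,"ty": 0,"tz": 0,"wx": -0.12,"wy": 0,"wz": 0,"fingers": 0},
  {"tx": -20,"ty": 0,"tz": 0,"wx": -0.12,"wy": 0,"wz": 0,"fingers": 0},
  {"tx": -20,"ty": 0,"tz": 0,"wx": -0.12,"wy": 0,"wz": 0,"fingers": 0},
  {"tx": -20,"ty": 0,"tz": 0,"wx": -0.12,"wy": 0,"wz": 0,"fingers": 0},
  {"tx": -20,"ty": 0,"tz": 0,"wx": -0.12,"wy": 0,"wz": 0,"fingers": 0},
  {"tx": -20,"ty": 0,"tz": 0,"wx": -0.12,"wy": 0,"wz": 0,"fingers": 0},
  {"tx": -12,"ty": 0,"tz": 0,"wx": -0.12,"wy": 0,"wz": 0,"fingers": 0},
  {"tx": 0,"ty": 0,"tz": 0,"wx": -0.12,"wy": 0,"wz": 0,"fingers": 0},
  {"tx": 0,"ty": 0,"tz": 0,"wx": -0.12,"wy": 0,"wz": 0,"fingers": 0},
  {"tx": 0,"ty": 0,"tz": 0,"wx": -0.12,"wy": 0,"wz": 0,"fingers": 0},
])

```text
t: 20.23
tool_pos: [0.4956, -0.2946, 0.1822]
orientation: [0.577, 0.409, 0.577, -0.409]
force: [-0.1, -0.4, -1.6]
width: 0.0157
```

Request:
move_arm([
  {"tx": 0,"ty": 0,"tz": 0,"wx": -0.12,"wy": 0,"wz": 0,"fingers": 0},
  {"tx": 0,"ty": 0,"tz": 0,"wx": -0.12,"wy": 0,"wz": 0,"fingers": 0},
  {"tx": 0,"ty": 0,"tz": 0,"wx": -0.12,"wy": 0,"wz": 0,"fingers": 0},
  {"tx": 0,"ty": 0,"tz": 0,"wx": -0.12,"wy": 0,"wz": 0,"fingers": 0},
  {"tx": 0,"ty": 0,"tz": 0,"wx": -0.12,"wy": 0,"wz": 0,"fingers": 0},
  {"tx": 0,"ty": 0,"tz": 0,"wx": -0.12,"wy": 0,"wz": 0,"fingers": 0},
  {"tx": 0,"ty": 0,"tz": 0,"wx": -0.12,"wy": 0,"wz": 0,"fingers": 0},
  {"tx": 0,"ty": 0,"tz": 0,"wx": -0.12,"wy": 0,"wz": 0,"fingers": 0},
  {"tx": 0,"ty": 0,"tz": 0,"wx": -0.12,"wy": 0,"wz": 0,"fingers": 0},
  {"tx": 0,"ty": 0,"tz": 0,"wx": -0.12,"wy": 0,"wz": 0,"fingers": 0},
  {"tx": 0,"ty": 0,"tz": 0,"wx": -0.12,"wy": 0,"wz": 0,"fingers": 0},
  {"tx": 0,"ty": 0,"tz": 0,"wx": -0.1,"wy": 0,"wz": 0,"fingers": 0},
])

```text
t: 21.23
tool_pos: [0.4954, -0.2945, 0.1816]
orientation: [0.704, -0.066, 0.704, 0.066]
force: [0.4, 0.2, -1.3]
width: 0.0153
```

Request:
move_arm([
  {"tx": 0,"ty": 0,"tz": 0,"wx": -0.08,"wy": 0,"wz": 0,"fingers": 0},
  {"tx": 0,"ty": 0,"tz": 0,"wx": 0,"wy": 0,"wz": 0,"fingers": 0},
  {"tx": 0,"ty": 0,"tz": 0,"wx": 0,"wy": 0,"wz": 0,"fingers": 0},
])

```text
t: 21.48
tool_pos: [0.4956, -0.2946, 0.1817]
orientation: [0.701, -0.091, 0.701, 0.092]
force: [-0.1, 0.2, -2.6]
width: 0.0159
```

```bash
python3 - <<'E'
from h import *
s,R=show()
print("tool mm to above jar",(R.T@(np.array([.4781,-.0371,.20])-s["tool_pos"])*1e3).round(1))
E
```

```text
t 21.48 pos [ 0.4956 -0.2946  0.1817] y ang 104.85 z ang 14.85 x [-0.001  0.001 -1.   ] j [-0.657  0.293  1.541  0.     1.309 -2.487] F [-0.1  0.2 -2.6] M [0.1  0.04 0.05] w 0.0159
tool mm to above jar [-18.1 253.4  49.1]
```

Request:
move_arm([
  {"tx": 0,"ty": 20,"tz": 4,"wx": 0,"wy": 0,"wz": 0,"fingers": 0},
  {"tx": 0,"ty": 36,"tz": 7,"wx": 0,"wy": 0,"wz": 0,"fingers": 0},
  {"tx": 0,"ty": 36,"tz": 7,"wx": 0,"wy": 0,"wz": 0,"fingers": 0},
  {"tx": 0,"ty": 36,"tz": 7,"wx": 0,"wy": 0,"wz": 0,"fingers": 0},
  {"tx": 0,"ty": 36,"tz": 7,"wx": 0,"wy": 0,"wz": 0,"fingers": 0},
  {"tx": 0,"ty": 36,"tz": 7,"wx": 0,"wy": 0,"wz": 0,"fingers": 0},
  {"tx": 0,"ty": 32,"tz": 6,"wx": 0,"wy": 0,"wz": 0,"fingers": 0},
  {"tx": 0,"ty": 21.4,"tz": 4.1,"wx": 0,"wy": 0,"wz": 0,"fingers": 0},
  {"tx": 0,"ty": 0,"tz": 0,"wx": 0,"wy": 0,"wz": 0,"fingers": 0},
  {"tx": 0,"ty": 0,"tz": 0,"wx": 0,"wy": 0,"wz": 0,"fingers": 0},
  {"tx": 0,"ty": 0,"tz": 0,"wx": 0,"wy": 0,"wz": 0,"fingers": 0},
  {"tx": 0,"ty": 0,"tz": 0,"wx": 0,"wy": 0,"wz": 0,"fingers": 0},
])

```text
t: 22.48
tool_pos: [0.4782, -0.0385, 0.1818]
orientation: [0.701, -0.092, 0.701, 0.091]
force: [-1.2, -0.1, -1.8]
width: 0.0157
```

```bash
python3 - <<'E'
from h import *
s,R=show()
from cell import vision
D={n:vision.get_image(n) for n in('side','top')}; pickle.dump(D,open("b4.pkl","wb"))
zt=s["tool_pos"][2]-.0224; print("underside",zt)
for n,d in D.items():
    P=cloud(d);g=d["image"].max(2); z=P[...,2]; c=proj(d,[[.4781,-.0371,zt]])[0].astype(int)
    m=(z>zt+.012)&(z<zt+.023)&(np.hypot(P[...,0]-.478,P[...,1]+.037)<.055)
    v,u=np.nonzero(m); 
    print(n,len(u)); 
    if len(u)>20: print(cv2.minEnclosingCircle(P[v,u,:2].astype(np.float32)))
t,sd=D["top"]["image"][:,:,::-1],D["side"]["image"][:,:,::-1]
cv2.imwrite("pics/b4.png",np.hstack([t[180:300,270:410],sd[190:310,210:350]]).repeat(2,0).repeat(2,1))
E
```

```text
t 22.48 pos [ 0.4782 -0.0385  0.1818] y ang 104.87 z ang 14.87 x [ 0.    -0.001 -1.   ] j [-2.250e-01  1.480e-01  1.737e+00 -1.000e-03  1.257e+00 -2.055e+00] F [-1.2 -0.1 -1.8] M [-0.02  0.03  0.04] w 0.0157
underside 0.1594127073195947
side 695
((0.4788089692592621, -0.038825467228889465), 0.04343181103467941)
top 238
((0.4768339991569519, -0.03552143648266792), 0.04113352298736572)
```

View pics/b4.png

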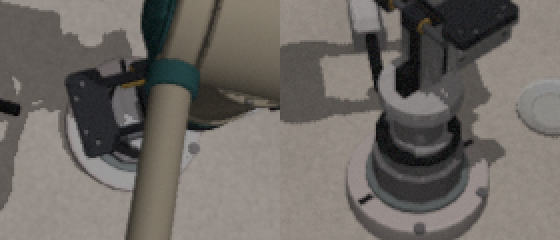

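The side view shows the cap held level over the jar at crop (420,95). Its disc centre agrees with the mill centre to about 1 mm, so I lower it.

Request:
move_arm([
  {"tx": 15,"ty": 0.8,"tz": 0,"wx": 0,"wy": 0,"wz": 0,"fingers": 0},
  {"tx": 15,"ty": 0,"tz": 0,"wx": 0,"wy": 0,"wz": 0,"fingers": 0},
  {"tx": 12,"ty": 0,"tz": 0,"wx": 0,"wy": 0,"wz": 0,"fingers": 0},
  {"tx": 5,"ty": 0,"tz": 0,"wx": 0,"wy": 0,"wz": 0,"fingers": 0},
  {"tx": 2,"ty": 0,"tz": 0,"wx": 0,"wy": 0,"wz": 0,"fingers": 0},
  {"tx": 2,"ty": 0,"tz": 0,"wx": 0,"wy": 0,"wz": 0,"fingers": 0},
  {"tx": 1.5,"ty": 0,"tz": 0,"wx": 0,"wy": 0,"wz": 0,"fingers": 0},
  {"tx": 0,"ty": 0,"tz": 0,"wx": 0,"wy": 0,"wz": 0,"fingers": 0},
  {"tx": 0,"ty": 0,"tz": 0,"wx": 0,"wy": 0,"wz": 0,"fingers": 0},
], newtons=60)

```text
t: 23.33
tool_pos: [0.4781, -0.0368, 0.1298]
orientation: [0.701, -0.092, 0.701, 0.092]
force: [-0.1, -0.2, -1.3]
width: 0.0156
```

```bash
python3 - <<'E'
from h import *
s,R=show()
from cell import vision
D={n:vision.get_image(n) for n in('side','top')}
sd=D["side"]["image"][:,:,::-1]
cv2.imwrite("pics/b5.png",sd[190:310,210:350].repeat(4,0).repeat(4,1))
E
```

```text
t 23.33 pos [ 0.4781 -0.0368  0.1298] y ang 104.96 z ang 14.96 x [ 0.001 -0.    -1.   ] j [-0.222  0.191  1.823  0.     1.127 -2.054] F [-0.1 -0.2 -1.3] M [ 0.05 -0.02 -0.02] w 0.0156
```

View pics/b5.png

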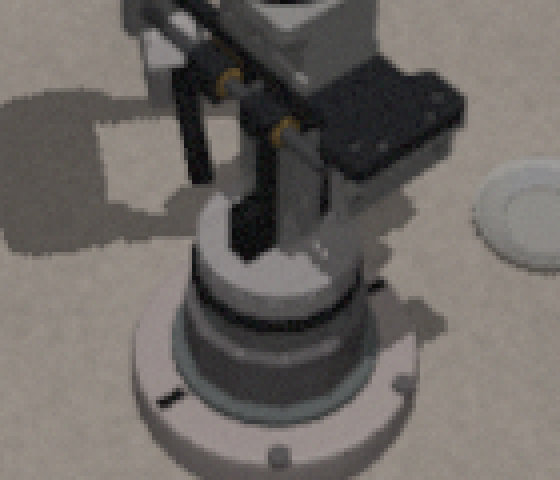

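The cap's skirt is already below the rim with no contact force, so it has entered the gaps. Pushing home in small steps.

Request:
move_arm([
  {"tx": 2,"ty": 0,"tz": 0,"wx": 0,"wy": 0,"wz": 0,"fingers": 0},
  {"tx": 2,"ty": 0,"tz": 0,"wx": 0,"wy": 0,"wz": 0,"fingers": 0},
  {"tx": 2,"ty": 0,"tz": 0,"wx": 0,"wy": 0,"wz": 0,"fingers": 0},
  {"tx": 2,"ty": 0,"tz": 0,"wx": 0,"wy": 0,"wz": 0,"fingers": 0},
  {"tx": 2,"ty": 0,"tz": 0,"wx": 0,"wy": 0,"wz": 0,"fingers": 0},
  {"tx": 0,"ty": 0,"tz": 0,"wx": 0,"wy": 0,"wz": 0,"fingers": 0},
  {"tx": 0,"ty": 0,"tz": 0,"wx": 0,"wy": 0,"wz": 0,"fingers": 0},
])

```text
t: 24.02
tool_pos: [0.4782, -0.0367, 0.1203]
orientation: [0.702, -0.092, 0.701, 0.092]
force: [-0.5, 0.3, 7.7]
width: 0.0155
```

```bash
python3 - <<'E'
from h import *
s,R=show()
E
```

```text
t 24.02 pos [ 0.4782 -0.0367  0.1203] y ang 104.97 z ang 14.97 x [ 0.001 -0.    -1.   ] j [-0.222  0.2    1.837  0.     1.103 -2.054] F [-0.5  0.3  7.7] M [ 0.14  0.36 -0.06] w 0.0155
```

Request:
move_arm([
  {"tx": 1,"ty": 0,"tz": 0,"wx": 0,"wy": 0,"wz": 0,"fingers": 0},
  {"tx": 1,"ty": 0,"tz": 0,"wx": 0,"wy": 0,"wz": 0,"fingers": 0},
  {"tx": 0,"ty": 0,"tz": 0,"wx": 0,"wy": 0,"wz": 0,"fingers": 0},
  {"tx": 0,"ty": 0,"tz": 0,"wx": 0,"wy": 0,"wz": 0,"fingers": 0},
])

```text
t: 24.35
tool_pos: [0.4782, -0.0367, 0.1194]
orientation: [0.702, -0.092, 0.7, 0.092]
force: [-3.3, 0.6, 13.6]
width: 0.0152
```

```bash
python3 - <<'E'
from h import *
s,R=show()
E
```

```text
t 24.35 pos [ 0.4782 -0.0367  0.1194] y ang 104.97 z ang 14.97 x [ 0.002 -0.    -1.   ] j [-0.222  0.201  1.839  0.     1.1   -2.054] F [-3.3  0.6 13.6] M [0.23 0.77 0.01] w 0.0152
```

Home at the predicted height (TCP z 0.1194) with about 15 N. I add a little push and twist clockwise.

Request:
move_arm([
  {"tx": 1,"ty": 0,"tz": 0,"wx": 0.05,"wy": 0,"wz": 0,"fingers": 0},
  {"tx": 0,"ty": 0,"tz": 0,"wx": 0.1,"wy": 0,"wz": 0,"fingers": 0},
  {"tx": 0,"ty": 0,"tz": 0,"wx": 0.1,"wy": 0,"wz": 0,"fingers": 0},
  {"tx": 0,"ty": 0,"tz": 0,"wx": 0.1,"wy": 0,"wz": 0,"fingers": 0},
  {"tx": 0,"ty": 0,"tz": 0,"wx": 0.1,"wy": 0,"wz": 0,"fingers": 0},
  {"tx": 0,"ty": 0,"tz": 0,"wx": 0.1,"wy": 0,"wz": 0,"fingers": 0},
  {"tx": 0,"ty": 0,"tz": 0,"wx": 0.05,"wy": 0,"wz": 0,"fingers": 0},
  {"tx": 0,"ty": 0,"tz": 0,"wx": 0,"wy": 0,"wz": 0,"fingers": 0},
  {"tx": 0,"ty": 0,"tz": 0,"wx": 0,"wy": 0,"wz": 0,"fingers": 0},
])

```text
t: 25.1
tool_pos: [0.4781, -0.0373, 0.1194]
orientation: [0.698, 0.119, 0.696, -0.119]
force: [-4.8, -0.9, 21.3]
width: 0.0157
```

```bash
python3 - <<'E'
from h import *
s,R=show()
E
```

```text
t 25.1 pos [ 0.4781 -0.0373  0.1194] y ang 70.61 z ang -19.39 x [ 0.002 -0.002 -1.   ] j [-2.220e-01  2.000e-01  1.839e+00 -1.000e-03  1.099e+00 -1.454e+00] F [-4.8 -0.9 21.3] M [ 0.11  1.16 -0.06] w 0.0157
```

Request:
move_arm([
  {"tx": 0,"ty": 0,"tz": 0,"wx": 0.05,"wy": 0,"wz": 0,"fingers": 0},
  {"tx": 0,"ty": 0,"tz": 0,"wx": 0.1,"wy": 0,"wz": 0,"fingers": 0},
  {"tx": 0,"ty": 0,"tz": 0,"wx": 0.1,"wy": 0,"wz": 0,"fingers": 0},
  {"tx": 0,"ty": 0,"tz": 0,"wx": 0.1,"wy": 0,"wz": 0,"fingers": 0},
  {"tx": 0,"ty": 0,"tz": 0,"wx": 0.1,"wy": 0,"wz": 0,"fingers": 0},
  {"tx": 0,"ty": 0,"tz": 0,"wx": 0.1,"wy": 0,"wz": 0,"fingers": 0},
  {"tx": 0,"ty": 0,"tz": 0,"wx": 0.1,"wy": 0,"wz": 0,"fingers": 0},
  {"tx": 0,"ty": 0,"tz": 0,"wx": 0.1,"wy": 0,"wz": 0,"fingers": 0},
  {"tx": 0,"ty": 0,"tz": 0,"wx": 0.1,"wy": 0,"wz": 0,"fingers": 0},
  {"tx": 0,"ty": 0,"tz": 0,"wx": 0,"wy": 0,"wz": 0,"fingers": 0},
  {"tx": 0,"ty": 0,"tz": 0,"wx": 0,"wy": 0,"wz": 0,"fingers": 0},
  {"tx": 0,"ty": 0,"tz": 0,"wx": 0,"wy": 0,"wz": 0,"fingers": 0},
])

```text
t: 26.1
tool_pos: [0.4789, -0.0376, 0.1194]
orientation: [0.587, 0.396, 0.584, -0.396]
force: [-4.2, -1.0, 20.0]
width: 0.0155
```

```bash
python3 - <<'E'
from h import *
s,R=show()
from cell import vision
D={n:vision.get_image(n) for n in('side','top')}
t,sd=D["top"]["image"][:,:,::-1],D["side"]["image"][:,:,::-1]
cv2.imwrite("pics/b6.png",np.hstack([t[180:300,270:410],sd[190:310,210:350]]).repeat(2,0).repeat(2,1))
E
```

```text
t 26.1 pos [ 0.4789 -0.0376  0.1194] y ang 21.92 z ang -68.08 x [ 0.004 -0.002 -1.   ] j [-0.222  0.201  1.839 -0.002  1.098 -0.604] F [-4.2 -1.  20. ] M [-0.11  1.04  0.04] w 0.0155
```

View pics/b6.png

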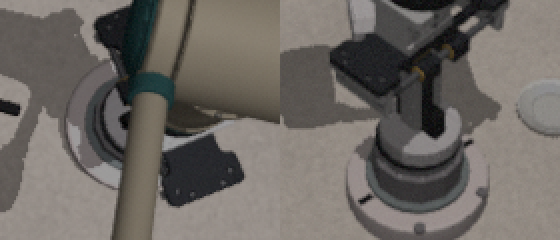

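Request:
move_arm([
  {"tx": 0,"ty": 0,"tz": 0,"wx": 0.04,"wy": 0,"wz": 0,"fingers": 0},
  {"tx": 0,"ty": 0,"tz": 0,"wx": 0.04,"wy": 0,"wz": 0,"fingers": 0},
  {"tx": 0,"ty": 0,"tz": 0,"wx": 0.03,"wy": 0,"wz": 0,"fingers": 0},
  {"tx": 0,"ty": 0,"tz": 0,"wx": 0,"wy": 0,"wz": 0,"fingers": 0},
  {"tx": 0,"ty": 0,"tz": 0,"wx": 0,"wy": 0,"wz": 0,"fingers": 0},
  {"tx": 0,"ty": 0,"tz": 0,"wx": 0,"wy": 0,"wz": 0,"fingers": 0},
])

```text
t: 26.7
tool_pos: [0.4786, -0.0377, 0.1194]
orientation: [0.565, 0.427, 0.562, -0.427]
force: [-5.0, -1.3, 19.6]
width: 0.0156
```

```bash
python3 - <<'E'
from h import *
s,R=show()
E
```

```text
t 26.7 pos [ 0.4786 -0.0377  0.1194] y ang 15.73 z ang -74.27 x [ 0.003 -0.003 -1.   ] j [-0.222  0.201  1.839 -0.002  1.098 -0.496] F [-5.  -1.3 19.6] M [-0.1   1.09  0.57] w 0.0156
```

The wrist moment jumped to 0.57 N m at 84° of turn, so the collar is at its stop. One last look before handing in.

```bash
python3 - <<'E'
from h import *
s,R=show()
from cell import vision
D={n:vision.get_image(n) for n in('side','top')}
sd=D["side"];P=cloud(sd);g=sd["image"].max(2)
zt=s["tool_pos"][2]-.0224
m=(np.hypot(P[...,0]-.478,P[...,1]+.037)<.06)&(abs(P[...,2]-zt-.018)<.005)&(g>=50)
v,u=np.nonzero(m);print("disc",len(u),cv2.minEnclosingCircle(P[v,u,:2].astype(np.float32)),np.median(P[v,u,2]))
m=(np.hypot(P[...,0]-.478,P[...,1]+.037)<.035)&(P[...,2]>zt+.03)&(P[...,2]<zt+.058)&(g<45)
v,u=np.nonzero(m);print("bar",len(u),ax(P[v,u,:2]))
t=D["top"];P=cloud(t);m=(P[...,2]>.006)&(P[...,2]<.045)&(abs(P[...,0]-.52)<.08)&(abs(P[...,1]-.19)<.13);v,u=np.nonzero(m);print("scoop",len(u),ax(P[v,u,:2]))
sd=sd["image"][:,:,::-1]
cv2.imwrite("pics/b7.png",sd[130:310,190:370].repeat(3,0).repeat(3,1))
E
```

```text
t 26.7 pos [ 0.4786 -0.0377  0.1194] y ang 15.73 z ang -74.27 x [ 0.003 -0.003 -1.   ] j [-0.222  0.201  1.839 -0.002  1.098 -0.496] F [-5.  -1.3 19.6] M [-0.1   1.09  0.57] w 0.0156
disc 653 ((0.47875016927719116, -0.03838762268424034), 0.04317876696586609) 0.11534331082462393
bar 180 (array([ 0.4801, -0.039 ]), 107.3, array([0.0199, 0.055 ]))
scoop 713 (array([0.5229, 0.2071]), 75.3, array([0.0405, 0.1373]))
```

View pics/b7.png

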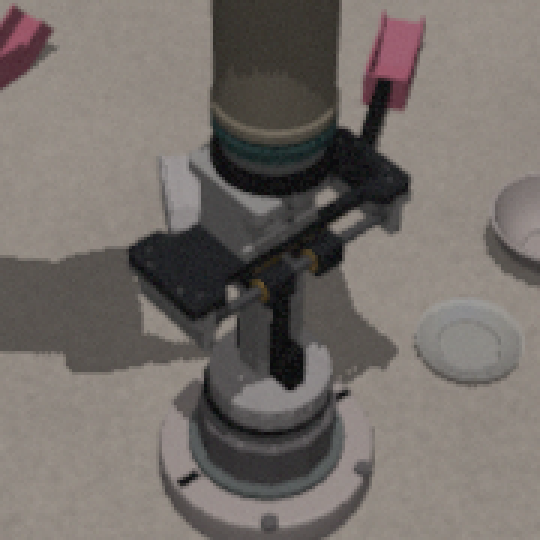

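The side view shows the cap seated level with its bar square to the gap marks. Its disc top measures 115.3 mm against 115 expected, and its centre is about 1 mm off the mill centre.

```bash
python3 -c "
from cell import workorder
print(workorder.finish_job())"
```

```text
the job is handed in; nothing more can be done
None
```

I tipped the balls from the scoop into the jar and set the empty scoop down upright on the bench. Then I fitted the cap, pushed it home, turned it clockwise to the collar's stop and handed the job in at about 27 s, still gripping and pushing. The interface gives no verdict.

**Last checks on the cap:**
- **Height:** the disc top is at 115.3 mm, where 115 mm is fully home.
- **Position:** it is centred within about 1 mm of the mill.
- **Turn:** the fingers stand 84° past alignment, and the bar as seen in the image agrees within 2°.
- **Push and stop:** about 20 N of push, and the twisting moment jumped to 0.57 N m at the stop.

**Other checks:**
- **Scoop:** it is at rest on the clear bench and let go. Its outline measures 137 mm long because the view was partly hidden.
- **Balls:** after the pour the top view showed them clustered in the jar and the visible part of the scoop empty. I could not count all six clearly, but I saw none anywhere else.
- **Flask, bowl and dish:** the arm was never brought near them; I did not measure them again.

The first two move calls were refused because rows need every key, and nothing moved. Mill and cap positions from the two cameras differed by up to about 4 mm, so I used averages.

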